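# Clamp a power board in the repair fixture with the cam lever

## Task

Set the loose power board flat into the repair fixture's nest, let go, then push the red cam lever sideways with shut fingers, through its quarter turn until it is fully home on its end stop (the brass pin), so that the board is clamped against the dark back wall. Push the lever gently: do not grip it and do not lean hard on it at the stop. Leave the meter, the spool and the screwdriver where they are.

Things in the scene. Friction and masses are not known exactly. Their poses are not given: they have to be found in the camera images.
- board_grip (a point): Centre of the dark finned heat sink of the loose power board (green circuit board on an aluminium carrier), 30 mm above its underside. The heat sink is 30 (x) x 46 (y) mm, its top 48 mm above the underside: grip it across its 30 mm. Parts around it reach 20 mm above the underside. Board 0.25 to 0.5 kg; x along its 100 mm side, z up. Either way round fits the nest.
- board_foot (a point): Centre of the underside of the same power board, 30 mm below board_grip, same axes. The aluminium carrier is 100 (x) x 70 (y) x 8 mm.
- fixture: Fixed repair fixture, aluminium plate 180 (x) x 165 (y) x 12 mm thick, spanning y -107 to +58 mm in its frame. Origin on the bench under the nest's centre, z up, y towards the dark back wall (face at y = +35 mm, top 28 mm above the bench). Blue side guides: inner faces at x = -55 and +55 mm, tops 24 mm above the bench.
- nest (a point): Place of the clamped board's underside centre: fixture x = 0 (5 mm play either way), y = 0, on the nest floor 12 mm above the bench; axes as the fixture. On the -y side the nest ends at the cam: with the lever open the board's centre may lie from y = -7.5 to 0 mm, so set it down near y = -3.5 mm, 100 mm side along x; turning the lever pushes it home.
- pivot (a point): Point on the lever's upright turning axis at handle height, 42 mm above the bench, at fixture x = 0, y = -68 mm; axes as the fixture. The end stop is an upright brass pin, 8 mm thick, 43 mm from this axis, on a collar set by hand: on each fixture the handle stops somewhere within 0.25 rad either way of pointing along fixture +x, and only feel (or a look at the pin) tells where.
- handle (a point): Point on the axis of the red handle, 90 mm from the pivot, 42 mm above the bench. Level red round bar 18 mm thick, 52 to 125 mm out from the pivot (12 mm steel rod nearer in), its axis 30 mm above the plate. At the start it points along fixture -y, within 0.4 rad. Push it counter-clockwise seen from above, about a quarter turn, until the rod rests on the stop pin.
- lever: The cam lever that carries the handle; origin on its turning axis at bench height, its -y axis points outward along the handle, +x is the way to push the handle. Stiff, stays where left: 5 to 7 N at 90 mm from the pivot keep it moving, a further steady rise is the stop. Home means within 0.035 rad of the stop. Over 30 N on the lever, squeezing included, damages it.
- meter: Yellow multimeter lying on the bench, 88 x 180 x 40 mm, long side along its y; origin at centre of underside. To be left alone.
- spool: Solder spool standing on the bench, 60 mm across, 48 mm high; origin at centre of underside. To be left alone.
- screwdriver: Blue-handled screwdriver, 170 mm long, lying on the bench along its x. To be left alone.

How it is judged:
On the way, in this order (a step that is already met when the one before it is completed fails the run):
1. the board lies flat in the nest, let go, with the lever still open (z of board_foot in the frame of fixture between 0.01 and 0.0145 m and x of board_foot in the frame of fixture between -0.007 and 0.007 m and y of board_foot in the frame of fixture between -0.013 and 0.003 m and x of handle in the frame of fixture below 0.06 m and contact force between the fingers and board below 0.2 N), for 0.2 s.
2. the lever is pushed home on its end stop (y of handle in the frame of collar above -0.00315 m and x of handle in the frame of collar above 0 m), for 0.2 s.
At the end, for the whole second after the job is handed in: Lever within 0.035 rad of its end stop; board released, at rest, flat in the nest (underside within 2.5 mm of the floor, tilt under 0.05 rad, long side within 0.08 rad of the fixture's x, centre within 7 mm of mid-nest in x) and within 2 mm of the back wall (all of step 2 and z of board_foot in the frame of fixture between 0.01 and 0.0145 m and x of board_foot in the frame of fixture between -0.007 and 0.007 m and y of board_foot in the frame of fixture between -0.002 and 0.003 m and angle between board_foot's own z axis and vertical below 0.05 rad and angle between the x axis of board_foot and the x axis of fixture, either way round below 0.08 rad and linear speed of board below 0.02 m/s); the robot touches nothing.
It fails at once if the lever is loaded with more than 30 N (contact force between any of the fingers, the arm and lever above 30 N).
It fails at once if the meter is moved by more than 20 mm (distance of meter from where it was at the start of the episode above 0.02 m).
It fails at once if the spool is moved by more than 20 mm (distance of spool from where it was at the start of the episode above 0.02 m).
It fails at once if the screwdriver is moved by more than 20 mm (distance of screwdriver from where it was at the start of the episode above 0.02 m).
It also fails if it takes over 67 s, if anything falls off the work surface, if the arm or the gripper's body presses on something with over 40 N, if the wrist force passes 120 N, or if a joint passes its speed limit or range.

## Robot

A 7-joint arm with a two-finger parallel gripper is mounted at the origin on the work surface. World frame = base frame: x ahead of the robot, y to its left, z up, the work surface at z = 0. Lengths are in m, angles in rad, forces in N, time in s.
With the tool pointing down it reaches from about 0.425 to 0.875 m from the base axis. Payload 4.7 kg.
Tool frame: the origin (TCP) lies midway between the tips of the shut fingers; the grasp point (between the pads) lies 19 mm behind it; z points along the fingers, y is the direction in which the jaws open and shut (so a half turn about z gives the same grasp; the last joint's range is limited). The gripper opens to 87 mm and grips with 3 to 60 N. Pads are 19 mm wide; open, the fingers measure 117 mm over their backs; the gripper's body (75 mm by 190 mm) begins 51 mm behind the grasp point.
Start: joints at [-1.133, 0.321, -0.07, 1.45, 0.023, 1.371, -0.057], TCP at [0.267, 0.593, 0.223] pointing down, gripper open.
Joint ranges: [-2.86, 2.86], [-0.3, 2.09], [-1.38, 1.24], [0.06, 2.45], [-1.56, 4.7], [0.09, 2.05], [-2.69, 2.69]. Speed limits (rad/s): [2.57, 2.57, 3.14, 3.14, 3.14, 3.14, 3.14].

## Interface

Orientations are given as a rotation vector (axis times angle).
In Python, from bench import ctrl, optics gives the robot as it stands. The module is installed in compiled form; this text tells all that it offers.
- The arm moves only by the tool step_arm, never from a script. Its argument "deltas" is a list of rows, each a list of 7 numbers: the turn, a rotation vector about the tool's x, y, z in degrees, then the shift along the tool's x, y, z in mm, then the finger opening in mm, from 0 to 87. A call has exactly 8 rows; each row is the pose to reach, as a shift and turn from the pose commanded when the call began, along the tool's axes at that moment; what a row does not reach only later rows make up. A row lasts 1/8 s, in which the tool goes at most 62.5 mm and 10.7 degrees, less where a joint would pass 70% of its speed; a pose out of reach is approached as far as the arm can. A call with a gripper value outside its range is refused whole. The fingers move at their own pace and stop on an object; "newtons" is the grip in N (left out, the last holds). Time passes only in rows, so rows that repeat a pose let the fingers close, or fill a call up. It gives the time, the measured TCP pose, the force and the opening at its end, in the units of the state.
- ctrl.get_state(): the state, without advancing time (a new reading comes with each control period).
- optics.get_image(name): name is "side" or "top" or "wrist"; returns the picture (420x560x3 uint8, red, green, blue); there is no depth.
- optics.get_calibration(name): a dict with "K" (3x3 intrinsics, pixels), "R" (3x3) and "t" (3): a world point X has camera coordinates R X + t. Camera axes: x right, y down, z forward; pixel columns grow to the right and rows downward; lengths in m; the calibration is good to about 2 mm. The wrist camera is an equidistant fisheye: a pixel r from the principal point sees the ray r / f radians off the axis. A picture is of the moment at which its call begins: read the wrist's pose just before it. get_calibration takes no time and is no camera call; for the wrist camera it gives the pose at the moment of the call.
- ctrl.close_job(): hands the job in, once; it reports no verdict.
The state is a dict: "time": time; "joint_positions": joint angles; "qd": joint speeds; "joint_torque": joint torques, N m; "position": TCP position; "tool_rot": TCP orientation; "ft_force": force on the tool from outside, world axes, zero at the start; "torque": the same for the moment, N m; "grip_width": opening from 0.0 (shut) to 1.0 (fully open).
Only numpy, scipy, OpenCV 4.12 (cv2) and the standard library are available. Lean on these libraries where they do the work, as an engineer would, in place of code of your own. Each camera call takes 0.05 s, during which the arm holds its last target.

## Working session

There is one attempt and no reset: what is moved stays moved. The work goes in short steps, Python scripts to look and compute and a tool call to move; the robot and the scene stay as the last step left them, time stands still between calls to the robot, and variables do not carry over. Pictures are saved under pics/ and viewed, and the job is handed in when it is done.

Besides the shell and the picture viewer there is one more tool, called in YAML: its name, and indented under it one key for each argument. step_arm: Moves the arm, as the interface text tells. Its arguments: {"type":"object","properties":{"deltas":{"type":"array"},"newtons":{"type":"number"}},"required":["deltas"]}

```bash
mkdir -p pics; python3 - <<'E'
from bench import ctrl, optics
import cv2,json,numpy as np
s=ctrl.get_state();print({k:np.round(v,4).tolist() for k,v in s.items()})
for n in ["side","top","wrist"]:
    c=optics.get_calibration(n);print(n,{k:np.round(v,4).tolist() for k,v in c.items()})
    im=optics.get_image(n);cv2.imwrite(f"pics/{n}0.png",im[:,:,::-1])
E
```

```text
{'time': 0.0, 'joint_positions': [-1.1329, 0.3218, -0.0701, 1.4517, 0.0226, 1.3708, -0.0569], 'qd': [0.0002, 0.0015, 0.0014, -0.0004, -0.0013, -0.0005, 0.0006], 'joint_torque': [0.0006, -49.1283, -0.4035, -31.2522, -0.0638, 0.0441, 0.0002], 'position': [0.2671, 0.592, 0.2215], 'tool_rot': [-0.6606, -3.0711, 0.003], 'ft_force': [0.241, -0.2629, 0.1059], 'torque': [0.0299, 0.0165, -0.038], 'grip_width': 1.0023}
side {'K': [[534.3243, 0.0, 281.7635], [0.0, 534.3243, 211.8068], [0.0, 0.0, 1.0]], 'R': [[0.8828, -0.4698, 0.0004], [-0.3499, -0.6581, -0.6667], [0.3134, 0.5884, -0.7453]], 't': [-0.4997, 0.2941, 0.9022]}
top {'K': [[529.5315, 0.0, 276.1025], [0.0, 529.5315, 217.1849], [0.0, 0.0, 1.0]], 'R': [[0.0284, -0.9995, 0.0103], [-0.991, -0.0295, -0.1303], [0.1305, -0.0065, -0.9914]], 't': [0.0184, 0.5814, 1.2227]}
wrist {'K': [[325.1923, 0.0, 283.1857], [0.0, 325.1923, 214.6626], [0.0, 0.0, 1.0]], 'R': [[0.4112, 0.9116, -0.0011], [0.8745, -0.3941, 0.2829], [0.2574, -0.1172, -0.9592]], 't': [-0.6493, -0.035, 0.39]}
```

View pics/top0.png

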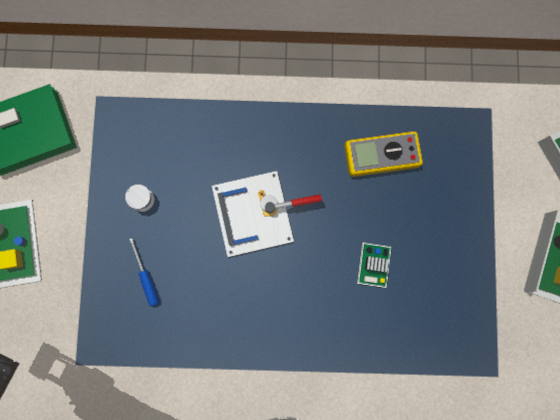

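View pics/side0.png

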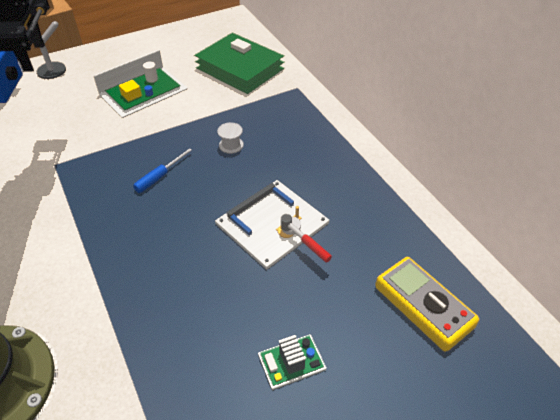

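View pics/wrist0.png

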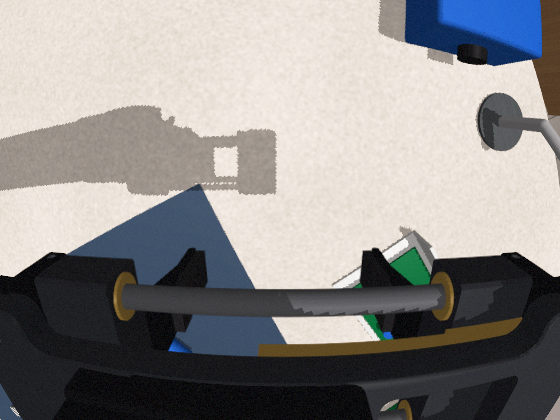

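The overview shows the fixture at top-view (253,214), the lever pointing right with the red handle at about (308,201), the board at (375,265), the spool at (140,197), the meter at (385,153) and the screwdriver at (147,285). I'll zoom in next to measure.

```bash
python3 - <<'E'
import cv2
im=cv2.imread("pics/top0.png")
a=cv2.resize(im[165:265,205:330],None,fx=6,fy=6,interpolation=cv2.INTER_CUBIC);cv2.imwrite("pics/topfix.png",a)
a=cv2.resize(im[235:295,345:405],None,fx=9,fy=9,interpolation=cv2.INTER_CUBIC);cv2.imwrite("pics/topboard.png",a)
im=cv2.imread("pics/side0.png")
a=cv2.resize(im[175:275,210:335],None,fx=6,fy=6,interpolation=cv2.INTER_CUBIC);cv2.imwrite("pics/sidefix.png",a)
a=cv2.resize(im[330:390,250:335],None,fx=9,fy=9,interpolation=cv2.INTER_CUBIC);cv2.imwrite("pics/sideboard.png",a)
E
```

```text
(no output)
```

View pics/topfix.png

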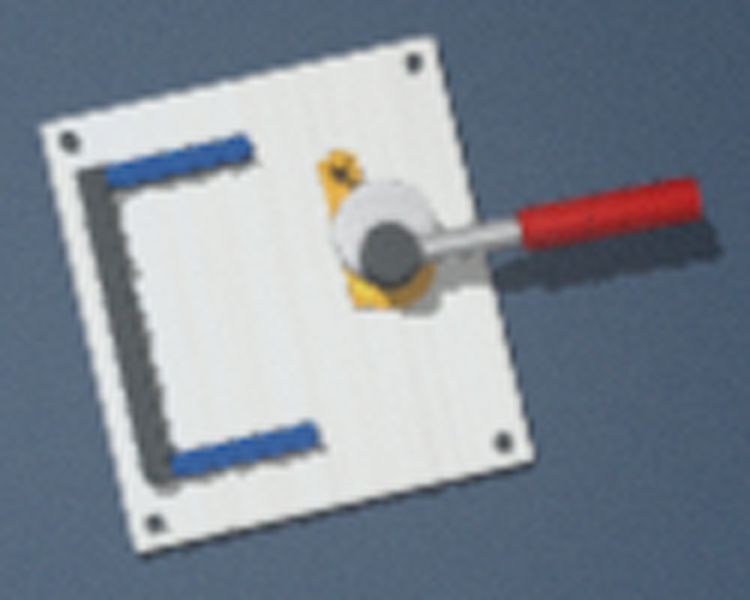

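View pics/topboard.png

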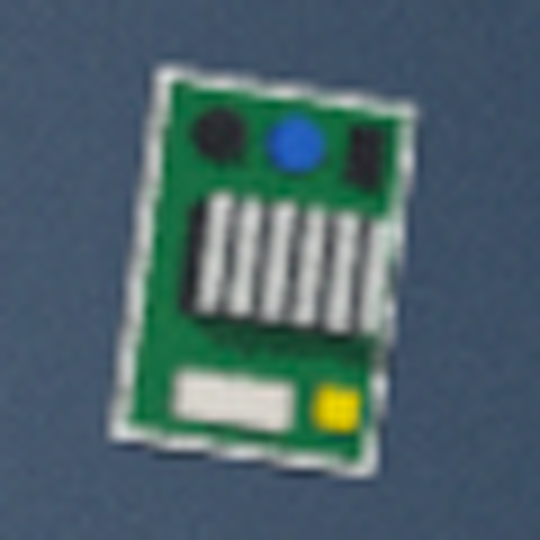

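View pics/sidefix.png

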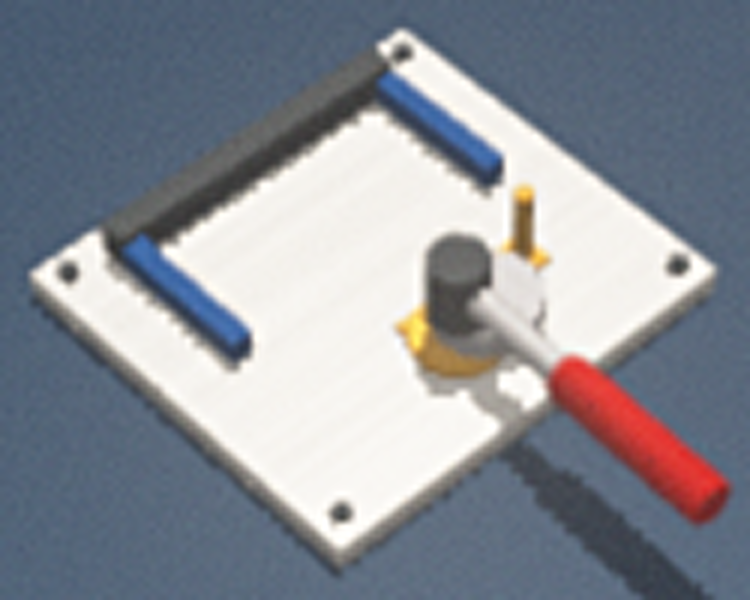

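View pics/sideboard.png

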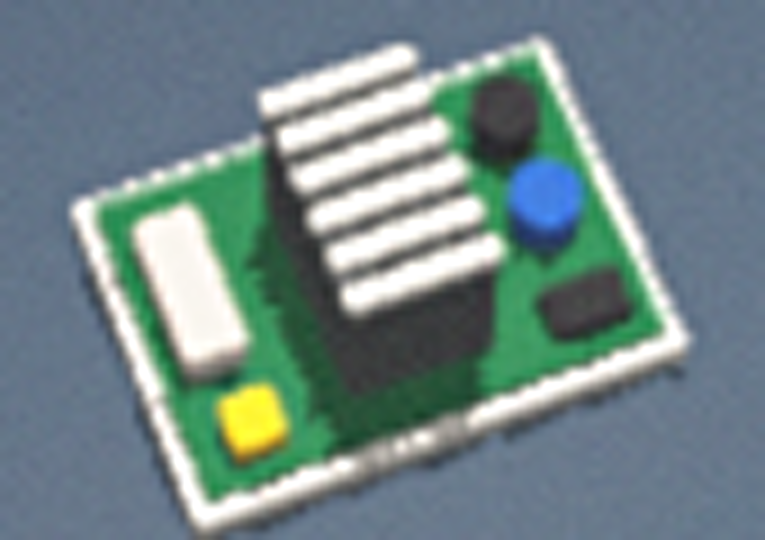

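```bash
cat > h.py <<'E'
from bench import ctrl, optics
import cv2,numpy as np
from scipy.optimize import least_squares
from scipy.spatial.transform import Rotation as Ro
def proj(c,X):
    R,t,K=map(np.array,(c["R"],c["t"],c["K"])); p=(R@np.atleast_2d(X).T).T+t
    return (p[:,:2]/p[:,2:])*[K[0,0],K[1,1]]+K[:2,2]
def W(p,L):
    L=np.array(L,float);c,s=np.cos(p[2]),np.sin(p[2])
    return np.c_[p[0]+c*L[:,0]-s*L[:,1],p[1]+s*L[:,0]+c*L[:,1],L[:,2]]
def uncrop(P,s,u0,v0): return (np.array(P,float)+.5)/s-.5+[u0,v0]
def fit(obs,p0):
    f=lambda p:np.concatenate([(proj(c,W(p,L))-px).ravel() for c,L,px in obs])
    r=least_squares(f,p0);return r.x,r.fun
E
python3 - <<'E'
from h import *
T,S=optics.get_calibration("top"),optics.get_calibration("side")
Lf=[(.09,.058,.012),(.09,-.107,.012),(-.09,-.107,.012),(-.09,.058,.012)]
ft=uncrop([(42,125),(433,38),(535,462),(138,552)],6,205,165)
fs=uncrop([(402,30),(718,270),(340,552),(32,280)],6,210,175)
Lb=[(.05,.035,.008),(.05,-.035,.008),(-.05,-.035,.008),(-.05,.035,.008)]
bt=uncrop([(160,68),(415,108),(375,475),(112,437)],9,345,235)
bs=uncrop([(543,42),(688,342),(203,515),(75,206)],9,250,330)
for nm,L,a,b,p0 in [("fix",Lf,ft,fs,[.6,0,.2]),("board",Lb,bt,bs,[.5,-.2,-.1])]:
    for o in ([(T,L,a)],[(S,L,b)],[(T,L,a),(S,L,b)]):
        x,r=fit(o,p0);print(nm,x.round(4),r.round(2))
E
```

```text
fix [0.5857 0.1167 0.2572] [-0.19 -0.11  0.32 -0.44  0.23  0.03 -0.36  0.49]
fix [0.5855 0.1167 0.2658] [-0.01  0.1   0.2   0.03  0.36  0.3  -0.58 -0.54]
fix [0.5856 0.1167 0.2616] [-0.34  0.06  0.11 -0.57  0.34 -0.17 -0.18  0.59  0.22  0.14  0.22  0.24
  0.1   0.31 -0.56 -0.7 ]
board [ 0.4761 -0.2045 -0.1168] [-0.08  0.01  0.18 -0.24 -0.22  0.13  0.12  0.1 ]
board [ 0.4769 -0.204  -0.1194] [ 0.33 -0.81  0.33  0.01 -0.44  1.12 -0.2  -0.53]
board [ 0.4766 -0.2042 -0.1185] [-0.18 -0.22  0.07 -0.43 -0.4  -0.07 -0.06 -0.15  0.23 -0.66  0.25  0.17
 -0.51  1.33 -0.3  -0.32]
```

```bash
cat >> h.py <<'E'
def target(p,yaw):
    y=np.array([np.cos(yaw),np.sin(yaw),0]);z=np.array([0,0,-1.]);x=np.cross(y,z)
    return np.array(p,float),Ro.from_matrix(np.c_[x,y,z])
def go(*ts,show=True):
    s=ctrl.get_state();p0=np.array(s["position"]);R0=Ro.from_rotvec(s["tool_rot"])
    print("t",round(s["time"],2),"pos",p0.round(4),"yaw",round(float(np.arctan2(*R0.as_matrix()[[1,0],1])),4),"F",np.round(s["ft_force"],2),"w",round(s["grip_width"],3),"q",np.round(s["joint_positions"],2))
    for p,yaw in ts:
        tp,tR=target(p,yaw)
        print("  turn",(R0.inv()*tR).as_rotvec(degrees=True).round(1),"shift",(R0.inv().apply(tp-p0)*1000).round(1))
FIX=(.5856,.1167,.260);BRD=(.4766,-.2042,-.118)
E
python3 - <<'E'
from h import *
go(([.5,.2,.22],.5),([.4766,-.2042,.2],-.118),([.4766,-.2042,.13],-.118))
E
```

```text
t 0.15 pos [0.2672 0.5921 0.2217] yaw 1.147 F [-0.44  0.47 -0.05] w 1.005 q [-1.13  0.32 -0.07  1.45  0.02  1.37 -0.06]
  turn [-0.1  0.  37.1] shift [-373.5 -261.6    2.1]
  turn [-0.1  0.1 72.5] shift [-518.3 -639.7   22.7]
  turn [-0.1  0.1 72.5] shift [-518.3 -639.6   92.7]
```

step_arm:
  deltas:
    - [0,0,4.6,-46.7,-32.7,0,87]
    - [0,0,9.3,-93.4,-65.4,0,87]
    - [0,0,14,-140,-98,0,87]
    - [0,0,18.6,-186.7,-131,0,87]
    - [0,0,23.2,-233,-163.5,0,87]
    - [0,0,27.8,-280,-196,0,87]
    - [0,0,32.5,-327,-229,0,87]
    - [0,0,37.1,-373.5,-261.6,0,87]

```text
time: 1.15
position: [0.5008, 0.1987, 0.2225]
tool_rot: [-1.607, -2.699, -0.0]
ft_force: [0.5, 1.7, -0.5]
grip_width: 0.997
```

```bash
python3 - <<'E'
from h import *
go(([.4766,-.2042,.2],-.118),([.4766,-.2042,.13],-.118))
E
```

```text
t 1.15 pos [0.5008 0.1987 0.2225] yaw 0.4969 F [ 0.49  1.69 -0.51] w 0.997 q [-0.69  0.08  0.28  1.74 -0.02  1.32  0.09]
  turn [ 0.  -0.  35.2] shift [-342.6 -213.3   22.4]
  turn [ 0.  -0.  35.2] shift [-342.6 -213.3   92.4]
```

step_arm:
  deltas:
    - [0,0,4.4,-42.8,-26.7,3,87]
    - [0,0,8.8,-85.6,-53.3,6,87]
    - [0,0,13.2,-128.5,-80,10,87]
    - [0,0,17.6,-171.3,-106.6,15,87]
    - [0,0,22,-214,-133.3,25,87]
    - [0,0,26.4,-257,-160,40,87]
    - [0,0,30.8,-300,-186.6,65,87]
    - [0,0,35.2,-342.6,-213.3,92.4,87]

```text
time: 2.15
position: [0.4771, -0.2038, 0.1298]
tool_rot: [2.347, 2.087, 0.002]
ft_force: [0.7, 0.5, -0.8]
grip_width: 1.001
```

```bash
python3 - <<'E'
from h import *
c=optics.get_calibration("wrist");print({k:np.round(v,4).tolist() for k,v in c.items()})
cv2.imwrite("pics/wrist1.png",optics.get_image("wrist")[:,:,::-1])
cv2.imwrite("pics/top1.png",optics.get_image("top")[:,:,::-1])
go(([.4766,-.2042,.13],-.118),([.4766,-.2042,.024],-.118))
E
```

```text
{'K': [[325.1923, 0.0, 283.1857], [0.0, 325.1923, 214.6626], [0.0, 0.0, 1.0]], 'R': [[0.9932, -0.1167, 0.0004], [-0.112, -0.9526, 0.2827], [-0.0326, -0.2808, -0.9592]], 't': [-0.4987, -0.1488, 0.26]}
t 2.25 pos [ 0.4732 -0.2084  0.1276] yaw -0.1252 F [-0.93 -0.21 -0.44] w 0.999 q [-0.28  0.12  0.69  1.92 -0.08  1.14  0.31]
  turn [-0.3  0.2 -0.4] shift [ 4.5  2.9 -2.4]
  turn [-0.3  0.2 -0.4] shift [  4.9   3.4 103.6]
```

View pics/wrist1.png

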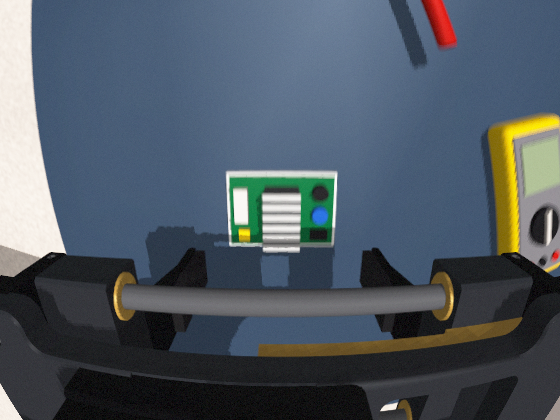

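```bash
cat >> h.py <<'E'
def wray(c,px,z):
    R,t,K=map(np.array,(c["R"],c["t"],c["K"]));d=np.array(px,float)-K[:2,2];r=np.linalg.norm(d);th=r/K[0,0]
    v=R.T@np.r_[np.sin(th)*d/r,np.cos(th)];o=-R.T@t
    return o+v*(z-o[2])/v[2]
E
python3 - <<'E'
from h import *
im=cv2.imread("pics/wrist1.png")
cv2.imwrite("pics/w1c.png",cv2.resize(im[160:260,215:350],None,fx=5.5,fy=5.5,interpolation=cv2.INTER_CUBIC))
c=optics.get_calibration("wrist")
P=np.array([wray(c,p,.008) for p in [(227,172),(337,172),(334,246),(230,246)]]);print(P.round(4),P.mean(0).round(4))
go(([.4766,-.2042,.13],-.118))
E
```

```text
[[ 0.4284 -0.1691  0.008 ]
 [ 0.5246 -0.1811  0.008 ]
 [ 0.5162 -0.2505  0.008 ]
 [ 0.4191 -0.2386  0.008 ]] [ 0.4721 -0.2098  0.008 ]
t 2.25 pos [ 0.4732 -0.2084  0.1276] yaw -0.1252 F [-0.93 -0.21 -0.44] w 0.999 q [-0.28  0.12  0.69  1.92 -0.08  1.14  0.31]
  turn [-0.3  0.2 -0.4] shift [ 4.5  2.9 -2.4]
```

View pics/w1c.png

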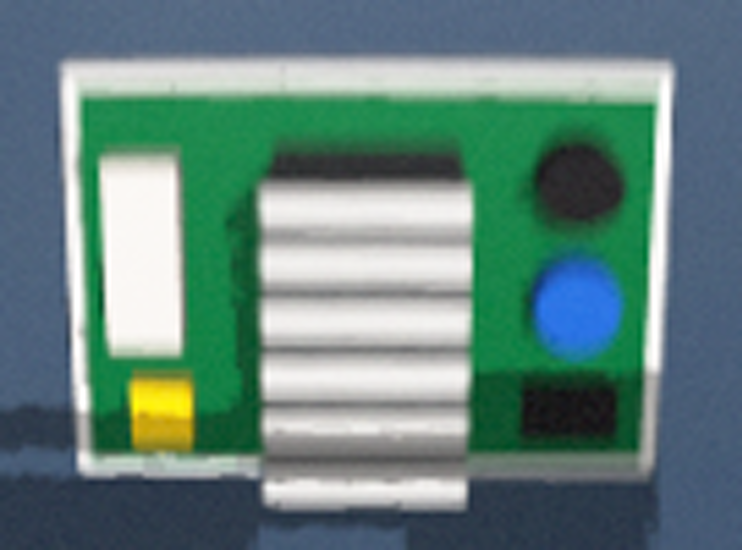

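step_arm:
  deltas:
    - [0,0,0,2,1.5,10,87]
    - [0,0,0,4,3,25,87]
    - [0,0,0,4.5,3,40,87]
    - [0,0,0,4.5,3,50,87]
    - [0,0,0,4.5,3,55,87]
    - [0,0,0,4.5,3,55,87]
    - [0,0,0,4.5,3,55,87]
    - [0,0,0,4.5,3,55,87]

```text
time: 3.25
position: [0.4809, -0.1985, 0.0756]
tool_rot: [2.345, 2.09, 0.001]
ft_force: [0.4, 0.8, -0.4]
grip_width: 0.999
```

```bash
python3 - <<'E'
from h import *
go(([.4766,-.2042,.024],-.118))
E
```

```text
t 3.25 pos [ 0.4809 -0.1985  0.0756] yaw -0.115 F [ 0.38  0.84 -0.38] w 0.999 q [-0.27  0.2   0.67  1.96 -0.14  1.03  0.35]
  turn [ 0.1 -0.   0.2] shift [-6.2 -3.7 51.6]
```

step_arm:
  deltas:
    - [0,0,0,-2,-1,8,87]
    - [0,0,0,-5,-3,16,87]
    - [0,0,0,-6.2,-3.7,26,87]
    - [0,0,0,-6.2,-3.7,36,87]
    - [0,0,0,-6.2,-3.7,45,87]
    - [0,0,0,-6.2,-3.7,51.6,87]
    - [0,0,0,-6.2,-3.7,51.6,87]
    - [0,0,0,-6.2,-3.7,51.6,87]

```text
time: 4.25
position: [0.4765, -0.2041, 0.0238]
tool_rot: [2.345, 2.09, 0.001]
ft_force: [0.8, 0.2, -0.8]
grip_width: 1.001
```

```bash
python3 - <<'E'
from h import *
go(([.4766,-.2042,.024],-.118))
cv2.imwrite("pics/side2.png",cv2.resize(optics.get_image("side")[300:420,220:380,::-1],None,fx=4.5,fy=4.5))
go(([.4766,-.2042,.024],-.118))
E
```

```text
t 4.25 pos [ 0.4765 -0.2041  0.0238] yaw -0.1148 F [ 0.78  0.15 -0.84] w 1.001 q [-0.23  0.28  0.65  2.01 -0.21  0.92  0.42]
  turn [0.  0.  0.2] shift [-0.   0.1 -0.2]
t 4.3 pos [ 0.4766 -0.2042  0.0239] yaw -0.1148 F [ 0.05 -0.87 -0.2 ] w 1.0 q [-0.23  0.28  0.65  2.01 -0.21  0.92  0.42]
  turn [ 0.  -0.   0.2] shift [-0.   0.  -0.1]
```

View pics/side2.png

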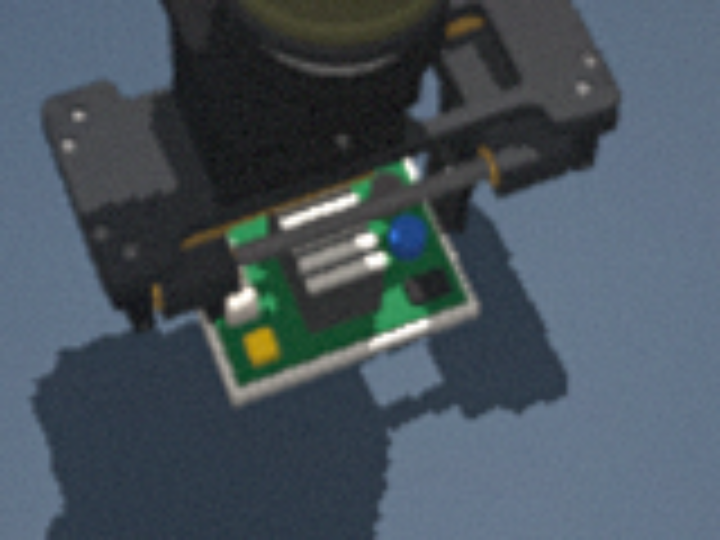

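The side view shows the fingers straddling the heat sink, centred on it at crop (340,260). I'll close on it now.

step_arm:
  deltas:
    - [0,0,0,0,0,0,60]
    - [0,0,0,0,0,0,40]
    - [0,0,0,0,0,0,20]
    - [0,0,0,0,0,0,20]
    - [0,0,0,0,0,0,20]
    - [0,0,0,0,0,0,20]
    - [0,0,0,0,0,0,20]
    - [0,0,0,0,0,0,20]
  newtons: 40

```text
time: 5.3
position: [0.4761, -0.204, 0.0235]
tool_rot: [-2.345, -2.09, 0.0]
ft_force: [-0.2, -0.6, 0.1]
grip_width: 0.334
```

step_arm:
  deltas:
    - [0,0,0,0,0,-5,20]
    - [0,0,0,0,0,-15,20]
    - [0,0,0,0,0,-30,20]
    - [0,0,0,0,0,-45,20]
    - [0,0,0,0,0,-60,20]
    - [0,0,0,0,0,-75,20]
    - [0,0,0,0,0,-90,20]
    - [0,0,0,0,0,-100,20]

```text
time: 6.3
position: [0.4765, -0.2041, 0.1247]
tool_rot: [2.345, 2.09, 0.001]
ft_force: [-0.3, 0.7, -4.2]
grip_width: 0.342
```

```bash
python3 - <<'E'
from h import *
f=W(FIX,[(0,-.0035,0)])[0];print(f)
go(([f[0],f[1],.124],.26))
cv2.imwrite("pics/side3.png",cv2.resize(optics.get_image("side")[250:420,200:400,::-1],None,fx=3.5,fy=3.5))
go(([f[0],f[1],.124],.26))
E
```

```text
[0.58649978 0.11331764 0.        ]
t 6.3 pos [ 0.4765 -0.2041  0.1247] yaw -0.1148 F [-0.27  0.69 -4.22] w 0.342 q [-0.28  0.13  0.68  1.92 -0.09  1.12  0.32]
  turn [  0.1   0.  -21.5] shift [328.   72.9   0.9]
t 6.35 pos [ 0.4772 -0.2044  0.1257] yaw -0.1149 F [ 0.75  0.32 -2.92] w 0.336 q [-0.28  0.12  0.68  1.92 -0.09  1.12  0.32]
  turn [  0.1   0.  -21.5] shift [328.2  72.2   1.9]
```

View pics/side3.png

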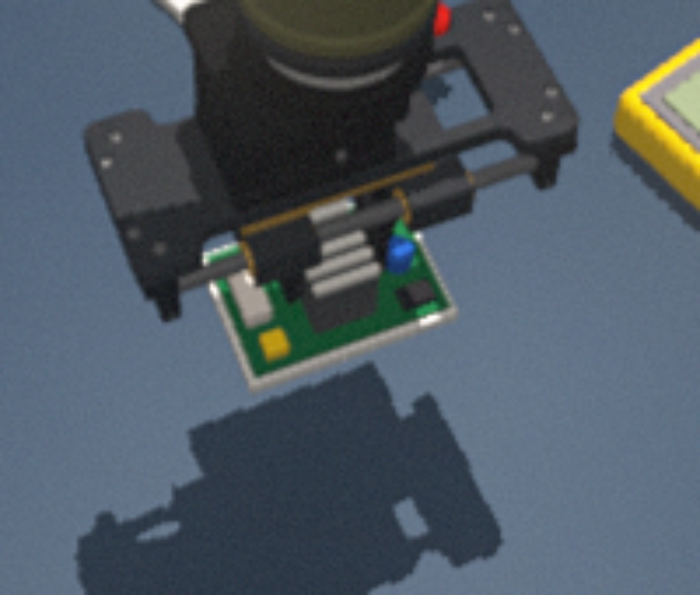

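The board is lifted level (opening 0.34 ≈ 29 mm). Next I'll move it over the nest.

step_arm:
  deltas:
    - [0,0,-2,30,6.6,0,20]
    - [0,0,-5,80,17.6,0,20]
    - [0,0,-8.5,130,28.6,0,20]
    - [0,0,-12,180,39.6,0,20]
    - [0,0,-15,230,50.6,0,20]
    - [0,0,-18.5,280,61.6,0,20]
    - [0,0,-20.5,315,69.5,0,20]
    - [0,0,-21.5,328,72.4,0,20]

```text
time: 7.35
position: [0.5851, 0.1181, 0.1225]
tool_rot: [-1.905, -2.496, 0.001]
ft_force: [-0.4, -1.3, -3.6]
grip_width: 0.345
```

step_arm:
  deltas:
    - [0,0,0,0,0,0,20]
    - [0,0,0,0,0,5,20]
    - [0,0,0,0,0,15,20]
    - [0,0,0,0,0,25,20]
    - [0,0,0,0,0,30,20]
    - [0,0,0,0,0,35,20]
    - [0,0,0,0,0,35,20]
    - [0,0,0,0,0,35,20]

```text
time: 8.35
position: [0.586, 0.1136, 0.0889]
tool_rot: [1.914, 2.491, 0.001]
ft_force: [-0.2, 0.1, -2.8]
grip_width: 0.336
```

```bash
python3 - <<'E'
from h import *
f=W(FIX,[(0,-.0035,0)])[0]
go(([f[0],f[1],.058],.26))
cv2.imwrite("pics/side4f.png",optics.get_image("side")[:,:,::-1])
go(([f[0],f[1],.058],.26))
cv2.imwrite("pics/top4f.png",optics.get_image("top")[:,:,::-1])
go(([f[0],f[1],.058],.26))
a=cv2.imread("pics/side4f.png")[140:290,190:350];b=cv2.imread("pics/top4f.png")[140:290,190:350]
cv2.imwrite("pics/four.png",np.hstack([cv2.resize(x,(400,375),interpolation=cv2.INTER_CUBIC) for x in (a,b)]))
E
```

```text
t 8.35 pos [0.586  0.1136 0.0889] yaw 0.2604 F [-0.23  0.12 -2.8 ] w 0.336 q [-0.59  0.32  0.42  1.76 -0.14  1.09  0.14]
  turn [ 0. -0.  0.] shift [-0.4  0.4 30.9]
t 8.4 pos [0.586  0.1136 0.0889] yaw 0.2605 F [ 0.59 -0.42 -4.1 ] w 0.339 q [-0.59  0.32  0.42  1.76 -0.14  1.09  0.14]
  turn [ 0. -0.  0.] shift [-0.4  0.3 30.9]
t 8.45 pos [0.586  0.1136 0.0889] yaw 0.2605 F [-0.45 -0.41 -4.35] w 0.339 q [-0.59  0.32  0.42  1.76 -0.14  1.09  0.14]
  turn [ 0. -0.  0.] shift [-0.4  0.4 30.9]
```

View pics/four.png

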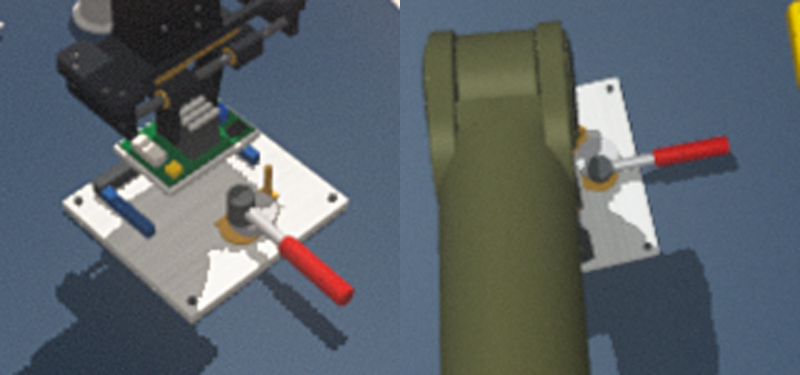

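```bash
python3 - <<'E'
from h import *
S=optics.get_calibration("side")
im=cv2.imread("pics/side4f.png");u0,v0,s=200,140,6
a=cv2.resize(im[140:240,200:330],None,fx=s,fy=s,interpolation=cv2.INTER_CUBIC)
def dr(p,L,col):
    q=((proj(S,W(p,L))-[u0,v0]+.5)*s-.5).round().astype(int);cv2.polylines(a,[q],True,col,1)
dr((.586,.1136,.2605),[(.05,.035,.073),(.05,-.035,.073),(-.05,-.035,.073),(-.05,.035,.073)],(0,0,255))
dr(FIX,[(.055,.035,.024),(.055,-.03,.024),(-.055,-.03,.024),(-.055,.035,.024)],(0,255,255))
dr(FIX,[(.09,.058,.012),(.09,-.107,.012),(-.09,-.107,.012),(-.09,.058,.012)],(255,0,255))
cv2.imwrite("pics/ov4.png",a)
E
```

```text
(no output)
```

View pics/ov4.png

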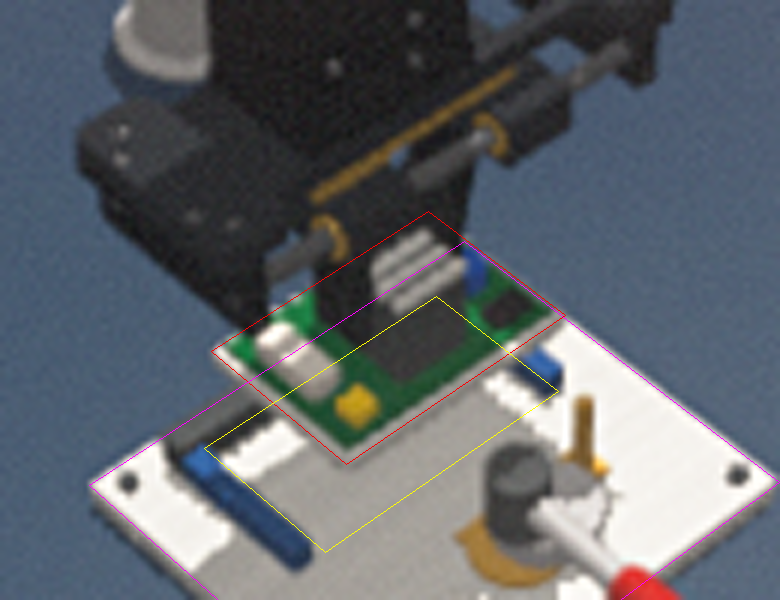

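```bash
python3 - <<'E'
from h import *
im=cv2.imread("pics/side4f.png")
cv2.imwrite("pics/z4.png",cv2.resize(im[170:222,228:302],None,fx=10.5,fy=10.5,interpolation=cv2.INTER_CUBIC))
S=optics.get_calibration("side")
for z in (.065,.073):
    q=proj(S,W((.586,.1136,.2605),[(.05,.035,z),(.05,-.035,z),(-.05,-.035,z),(-.05,.035,z)]))
    print(((q-[228,170]+.5)*10.5-.5).round())
E
```

```text
[[457.  83.]
 [694. 265.]
 [314. 525.]
 [ 78. 328.]]
[[456.  55.]
 [695. 237.]
 [312. 497.]
 [ 76. 300.]]
```

View pics/z4.png

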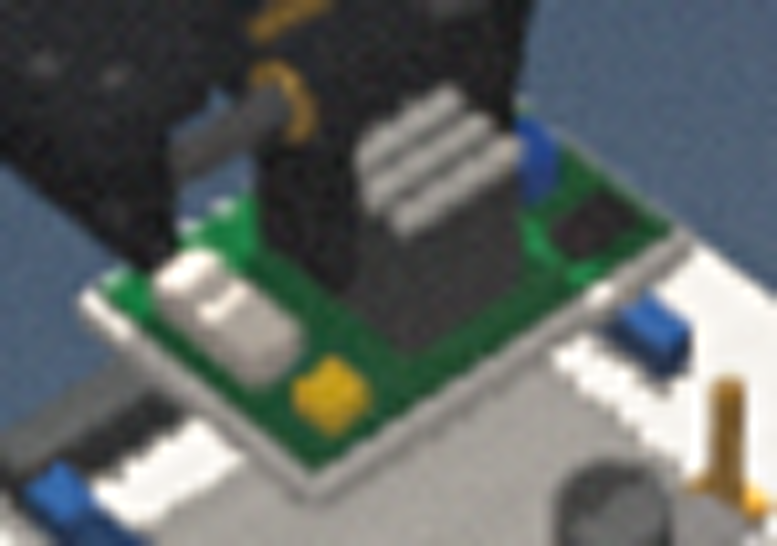

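step_arm:
  deltas:
    - [0,0,0,-0.4,0,8,20]
    - [0,0,0,-0.8,0,16,20]
    - [0,0,0,-0.8,0,24,20]
    - [0,0,0,-0.8,0,30,20]
    - [0,0,0,-0.8,0,34,20]
    - [0,0,0,-0.8,0,34,20]
    - [0,0,0,-0.8,0,34,20]
    - [0,0,0,-0.8,0,34,20]

```text
time: 9.45
position: [0.5862, 0.1128, 0.0549]
tool_rot: [1.914, 2.491, 0.001]
ft_force: [-0.6, -0.3, -3.8]
grip_width: 0.34
```

```bash
python3 - <<'E'
from h import *
f=W(FIX,[(0,-.0035,0)])[0]
go(([f[0],f[1],.044],.26))
im=optics.get_image("side")[:,:,::-1]
cv2.imwrite("pics/side5.png",im)
cv2.imwrite("pics/z5.png",cv2.resize(im[170:240,215:315],None,fx=8,fy=8,interpolation=cv2.INTER_CUBIC))
E
```

```text
t 9.45 pos [0.5862 0.1128 0.0549] yaw 0.2603 F [-0.58 -0.29 -3.76] w 0.34 q [-0.58  0.36  0.41  1.79 -0.16  1.03  0.15]
  turn [ 0. -0.  0.] shift [ 0.5  0.4 10.9]
```

View pics/z5.png

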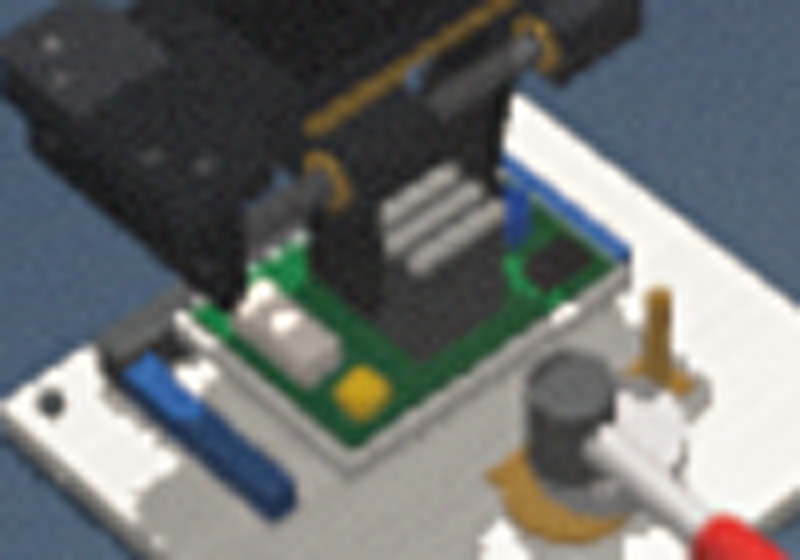

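The board sits centrally between the blue guides: its front corner is at crop (350,475) and its right corner at (625,265). I'll keep going down.

step_arm:
  deltas:
    - [0,0,0,0,0.2,4,20]
    - [0,0,0,0,0.2,8,20]
    - [0,0,0,0,0.2,12,20]
    - [0,0,0,0,0.2,15,20]
    - [0,0,0,0,0.2,16.5,20]
    - [0,0,0,0,0.2,17.5,20]
    - [0,0,0,0,0.2,17.5,20]
    - [0,0,0,0,0.2,17.5,20]

```text
time: 10.5
position: [0.5863, 0.1128, 0.0372]
tool_rot: [1.914, 2.491, 0.001]
ft_force: [-0.0, 0.1, -3.7]
grip_width: 0.343
```

```bash
python3 - <<'E'
from h import *
f=W(FIX,[(0,-.0035,0)])[0]
go(([f[0],f[1],.036],.26))
im=optics.get_image("side")[:,:,::-1]
cv2.imwrite("pics/side6.png",im)
cv2.imwrite("pics/z6.png",cv2.resize(im[170:240,215:315],None,fx=8,fy=8,interpolation=cv2.INTER_CUBIC))
E
```

```text
t 10.5 pos [0.5863 0.1128 0.0372] yaw 0.2604 F [-0.03  0.06 -3.71] w 0.343 q [-0.57  0.38  0.4   1.8  -0.18  1.    0.16]
  turn [ 0. -0.  0.] shift [0.4 0.4 1.2]
```

View pics/z6.png

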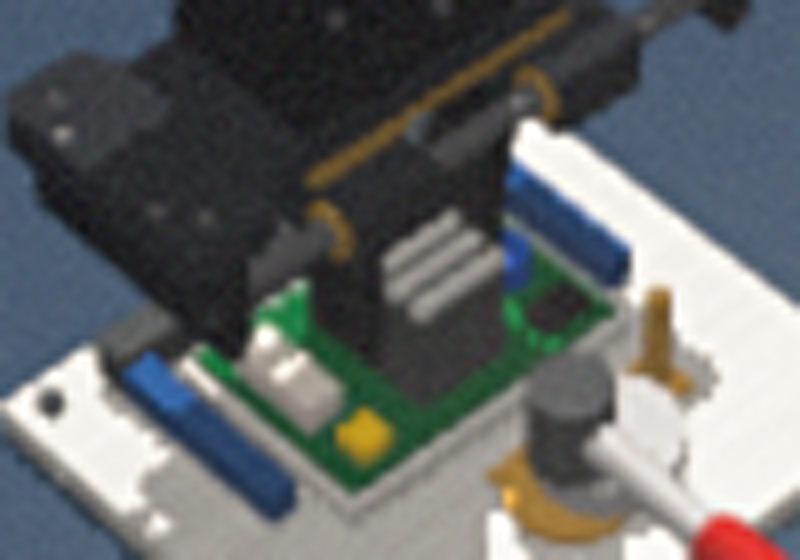

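The board is inside both guides and clear of the cam, but hasn't touched the floor yet. I'll lower it the last bit by feel.

step_arm:
  deltas:
    - [0,0,0,0,0.3,0.5,20]
    - [0,0,0,0,0.3,0.8,20]
    - [0,0,0,0,0.3,1.1,20]
    - [0,0,0,0,0.3,1.4,20]
    - [0,0,0,0,0.3,1.6,20]
    - [0,0,0,0,0.3,1.8,20]
    - [0,0,0,0,0.3,1.8,20]
    - [0,0,0,0,0.3,1.8,20]

```text
time: 11.55
position: [0.5864, 0.1128, 0.0356]
tool_rot: [-1.914, -2.491, -0.0]
ft_force: [-1.6, 0.2, -0.1]
grip_width: 0.34
```

The weight has come off the wrist (-3.7 to -0.1 N), so the board is on the floor. Release.

step_arm:
  deltas:
    - [0,0,0,0,0,0,35]
    - [0,0,0,0,0,0,45]
    - [0,0,0,0,0,0,60]
    - [0,0,0,0,0,0,60]
    - [0,0,0,0,0,0,60]
    - [0,0,0,0,0,-5,60]
    - [0,0,0,0,0,-15,60]
    - [0,0,0,0,0,-30,60]

```text
time: 12.55
position: [0.5863, 0.1128, 0.0661]
tool_rot: [-1.914, -2.491, 0.0]
ft_force: [-0.8, -0.7, 0.5]
grip_width: 0.689
```

step_arm:
  deltas:
    - [0,0,0,0,0,-15,60]
    - [0,0,0,0,0,-35,60]
    - [0,0,0,0,0,-60,60]
    - [0,0,0,0,0,-80,40]
    - [0,0,0,0,0,-90,20]
    - [0,0,0,0,0,-90,0]
    - [0,0,0,0,0,-90,0]
    - [0,0,0,0,0,-90,0]

```text
time: 13.55
position: [0.5858, 0.1127, 0.1543]
tool_rot: [-1.914, -2.49, 0.002]
ft_force: [0.1, 0.0, -0.5]
grip_width: 0.206
```

```bash
python3 - <<'E'
from h import *
go()
im=optics.get_image("side")[:,:,::-1]
cv2.imwrite("pics/side7.png",im)
S=optics.get_calibration("side")
s,u0,v0=6,210,165
a=cv2.resize(im[v0:275,u0:335],None,fx=s,fy=s,interpolation=cv2.INTER_CUBIC)
cv2.imwrite("pics/z7.png",a)
for y in (-.0035,):
    q=proj(S,W(FIX,[(.05,.035+y,.02),(.05,-.035+y,.02),(-.05,-.035+y,.02),(-.05,.035+y,.02)])); print(((q-[u0,v0]+.5)*s-.5).round())
# lever hypotheses
for th in (-.2,0,.2):
    e=np.array([[r*np.sin(th),-.068-r*np.cos(th),.042] for r in (.052,.125)]); print(th,proj(S,W(FIX,e)).round(1),proj(optics.get_calibration("top"),W(FIX,e)).round(1))
E
```

```text
t 13.55 pos [0.5858 0.1127 0.1543] yaw 0.2604 F [ 0.08  0.01 -0.51] w 0.206 q [-0.6   0.26  0.43  1.69 -0.11  1.21  0.12]
[[372. 165.]
 [504. 269.]
 [293. 416.]
 [162. 304.]]
-0.2 [[299.9 239.3]
 [320.6 264.8]] [[291.7 206.8]
 [322.3 205.9]]
0 [[303.9 236.9]
 [330.5 258.4]] [[291.1 202.5]
 [320.8 195.6]]
0.2 [[307.3 233.8]
 [338.4 250.7]] [[289.6 198.4]
 [317.3 185.9]]
```

View pics/z7.png

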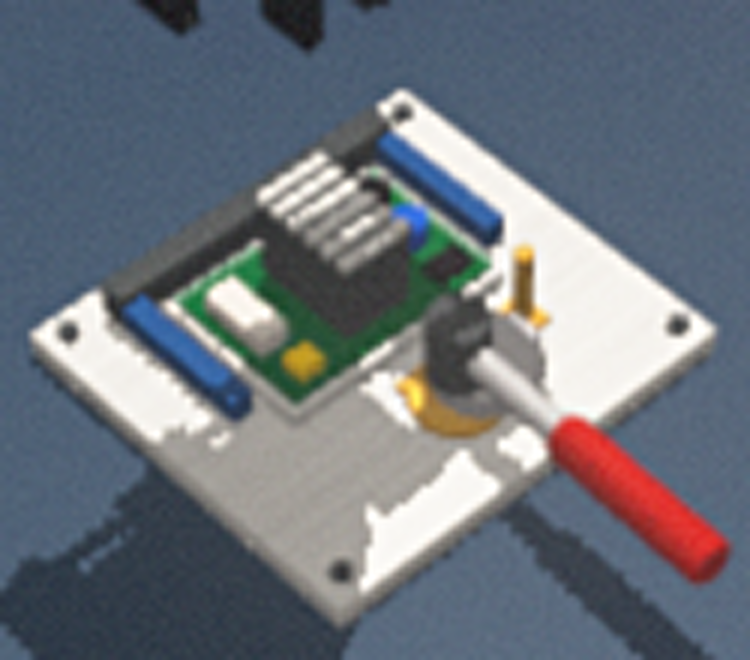

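The board sits flat in the nest, with its front corner at crop (293,410) against (293,416) predicted. The handle is still open, pointing about -0.05 rad from fixture -y, and the pin is at crop (523,250..315). Now I'll estimate the stop angle.

```bash
python3 - <<'E'
from h import *
S=optics.get_calibration("side");T=optics.get_calibration("top")
for ph in np.arange(0,.6,.1):
    for z in (.02,.05):
        e=W(FIX,[(.043*np.cos(ph),-.068+.043*np.sin(ph),z)])
        print(ph.round(2),z,"side crop",((proj(S,e)-[210,165]+.5)*6-.5).round(),"top crop",((proj(T,e)-[205,165]+.5)*6-.5).round())
go()
E
```

```text
0.0 0.02 side crop [[548. 324.]] top crop [[367. 163.]]
0.0 0.05 side crop [[550. 267.]] top crop [[367. 149.]]
0.1 0.02 side crop [[539. 318.]] top crop [[357. 166.]]
0.1 0.05 side crop [[541. 261.]] top crop [[356. 152.]]
0.2 0.02 side crop [[529. 312.]] top crop [[347. 170.]]
0.2 0.05 side crop [[531. 255.]] top crop [[346. 156.]]
0.3 0.02 side crop [[519. 307.]] top crop [[338. 174.]]
0.3 0.05 side crop [[520. 250.]] top crop [[336. 161.]]
0.4 0.02 side crop [[508. 303.]] top crop [[329. 180.]]
0.4 0.05 side crop [[509. 246.]] top crop [[327. 167.]]
0.5 0.02 side crop [[496. 300.]] top crop [[321. 187.]]
0.5 0.05 side crop [[498. 242.]] top crop [[319. 174.]]
t 13.6 pos [0.5859 0.1127 0.1544] yaw 0.2604 F [ 0.37 -0.5  -0.22] w 0.165 q [-0.6   0.26  0.43  1.69 -0.11  1.21  0.12]
```

```bash
cat >> h.py <<'E'
def P(th,off,z=.030,r=.09):
    f=[(r*np.sin(th)-off*np.cos(th),-.068-r*np.cos(th)-off*np.sin(th),z)]
    return W(FIX,f)[0],FIX[2]+th
E
python3 - <<'E'
from h import *
go(P(-.05,.045,.12),P(-.05,.045,.03))
E
```

```text
t 13.6 pos [0.5859 0.1127 0.1544] yaw 0.2604 F [ 0.37 -0.5  -0.22] w 0.165 q [-0.6   0.26  0.43  1.69 -0.11  1.21  0.12]
  turn [-0.1  0.   2.9] shift [-151.7  -48.8   34.5]
  turn [-0.1  0.   2.9] shift [-151.7  -48.6  124.5]
```

step_arm:
  deltas:
    - [0,0,0.5,-20,-6.5,0,0]
    - [0,0,1,-50,-16,0,0]
    - [0,0,1.5,-80,-26,0,0]
    - [0,0,2,-110,-35.5,0,0]
    - [0,0,2.5,-135,-43.5,5,0]
    - [0,0,2.9,-151.7,-48.8,15,0]
    - [0,0,2.9,-151.7,-48.8,25,0]
    - [0,0,2.9,-151.7,-48.8,34.5,0]

```text
time: 14.6
position: [0.5781, -0.0451, 0.1197]
tool_rot: [-1.974, -2.442, -0.0]
ft_force: [0.6, 1.3, -0.5]
grip_width: 0.005
```

step_arm:
  deltas:
    - [0,0,0,0,0,12,0]
    - [0,0,0,0,0,25,0]
    - [0,0,0,0,0,40,0]
    - [0,0,0,0,0,55,0]
    - [0,0,0,0,0,70,0]
    - [0,0,0,0,0,82,0]
    - [0,0,0,0,0,90,0]
    - [0,0,0,0,0,90,0]

```text
time: 15.6
position: [0.5779, -0.0464, 0.0301]
tool_rot: [-1.976, -2.441, 0.001]
ft_force: [-0.3, 0.8, 0.3]
grip_width: 0.007
```

```bash
python3 - <<'E'
from h import *
go(P(-.05,.045,.03),P(-.05,.030,.03))
im=optics.get_image("side")[:,:,::-1]
cv2.imwrite("pics/side8.png",im)
cv2.imwrite("pics/z8.png",cv2.resize(im[170:320,220:400],None,fx=4,fy=4,interpolation=cv2.INTER_CUBIC))
E
```

```text
t 15.6 pos [ 0.5779 -0.0464  0.0301] yaw 0.2097 F [-0.33  0.78  0.26] w 0.007 q [-0.38  0.37  0.49  1.85 -0.21  0.97  0.41]
  turn [-0.1 -0.  -0. ] shift [-0.  -0.1  0.1]
  turn [-0.1 -0.  -0. ] shift [-0.  14.9  0.1]
```

View pics/z8.png

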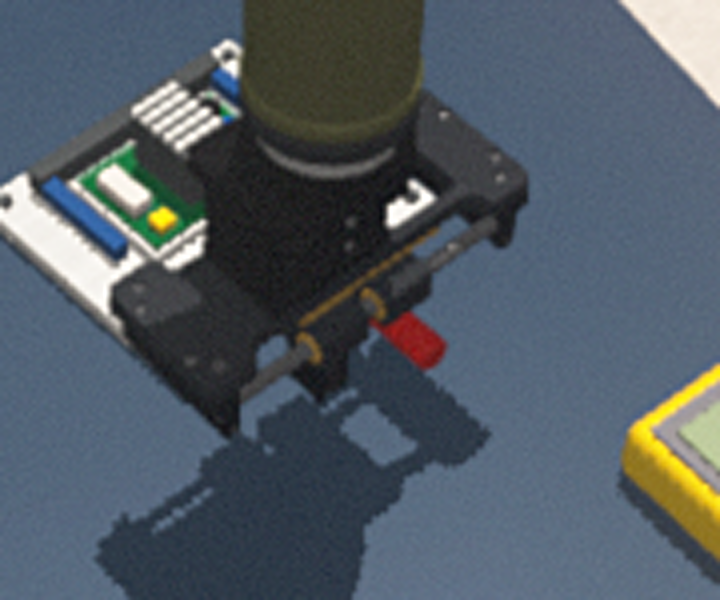

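The fingertips are shut and left of the red handle (handle tip at crop (425,345)), with the view clear. I'll ease in until there is contact.

step_arm:
  deltas:
    - [0,0,0,0,4,0,0]
    - [0,0,0,0,8,0,0]
    - [0,0,0,0,12,0,0]
    - [0,0,0,0,15,0,0]
    - [0,0,0,0,18,0,0]
    - [0,0,0,0,21,0,0]
    - [0,0,0,0,24,0,0]
    - [0,0,0,0,27,0,0]

```text
time: 16.65
position: [0.6049, -0.0407, 0.0308]
tool_rot: [-1.977, -2.442, -0.0]
ft_force: [-1.3, 0.6, -0.1]
grip_width: 0.009
```

```bash
python3 - <<'E'
from h import *
go(P(.0,.024))
im=optics.get_image("side")[:,:,::-1]
cv2.imwrite("pics/z9.png",cv2.resize(im[170:320,220:400],None,fx=4,fy=4,interpolation=cv2.INTER_CUBIC))
E
```

```text
t 16.65 pos [ 0.6049 -0.0407  0.0308] yaw 0.2098 F [-1.32  0.58 -0.14] w 0.009 q [-0.37  0.42  0.48  1.78 -0.23  1.    0.41]
  turn [ 0.  -0.  -2.9] shift [-1.1 -2.1  0.8]
```

View pics/z9.png

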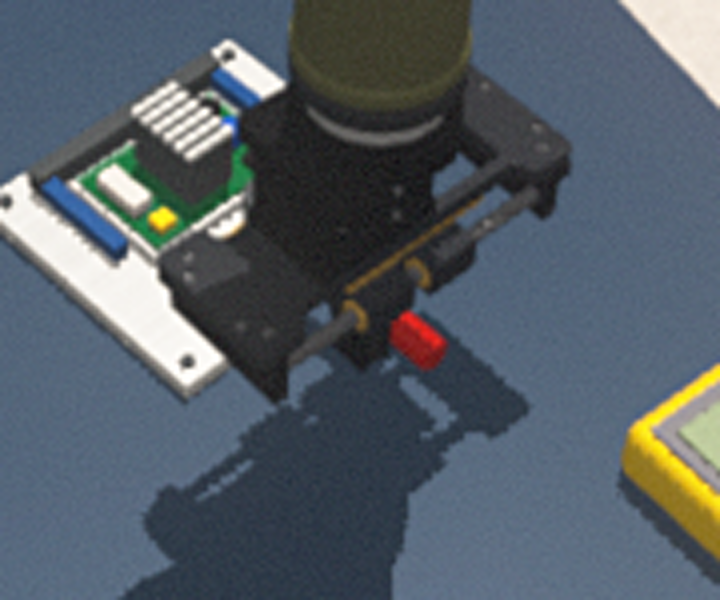

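```bash
cat > arc.py <<'E'
import sys
from h import *
off=float(sys.argv[1]);a=list(map(float,sys.argv[2:]))
go(*[P(t,off) for t in a])
E
python3 arc.py .018 -.05 -.02 .01 .04 .07 .10 .13 .16
```

```text
t 16.7 pos [ 0.6053 -0.0405  0.0308] yaw 0.21 F [ 0.26 -0.64  0.75] w 0.008 q [-0.37  0.42  0.48  1.78 -0.23  1.    0.41]
  turn [ 0.  0. -0.] shift [-0.1 -1.1  0.8]
  turn [ 0.   0.  -1.7] shift [-0.6  1.6  0.8]
  turn [ 0.   0.  -3.4] shift [-1.   4.3  0.8]
  turn [ 0.   0.  -5.2] shift [-1.3  7.1  0.8]
  turn [ 0.   0.  -6.9] shift [-1.6  9.8  0.8]
  turn [ 0.   0.  -8.6] shift [-1.8 12.5  0.8]
  turn [  0.    0.  -10.3] shift [-1.9 15.3  0.8]
  turn [  0.   0. -12.] shift [-1.9 18.   0.8]
```

step_arm:
  deltas:
    - [0,0,0,0,0,0.5,0]
    - [0,0,-1.7,-0.6,1.6,0.8,0]
    - [0,0,-3.4,-1,4.3,0.8,0]
    - [0,0,-5.2,-1.3,7.1,0.8,0]
    - [0,0,-6.9,-1.6,9.8,0.8,0]
    - [0,0,-8.6,-1.8,12.5,0.8,0]
    - [0,0,-10.3,-1.9,15.3,0.8,0]
    - [0,0,-12,-1.9,18,0.8,0]

```text
time: 17.7
position: [0.621, -0.0395, 0.0296]
tool_rot: [-1.707, -2.634, 0.004]
ft_force: [-5.4, -1.3, 2.5]
grip_width: 0.003
```

```bash
python3 arc.py .018 .19 .22 .25 .28 .31 .34 .37 .40; python3 - <<'E'
from h import *
im=optics.get_image("side")[:,:,::-1]
cv2.imwrite("pics/z10.png",cv2.resize(im[170:320,220:400],None,fx=4,fy=4,interpolation=cv2.INTER_CUBIC))
E
```

```text
t 17.7 pos [ 0.621  -0.0395  0.0296] yaw 0.4206 F [-5.42 -1.31  2.46] w 0.003 q [-0.33  0.45  0.44  1.73 -0.22  1.01  0.61]
  turn [-0.2 -0.1 -1.7] shift [-0.6  5.2 -0.4]
  turn [-0.2 -0.1 -3.4] shift [-1.   8.  -0.4]
  turn [-0.2 -0.1 -5.1] shift [-1.3 10.7 -0.5]
  turn [-0.2 -0.1 -6.8] shift [-1.6 13.4 -0.5]
  turn [-0.2 -0.1 -8.6] shift [-1.7 16.2 -0.5]
  turn [ -0.2  -0.1 -10.3] shift [-1.8 18.9 -0.5]
  turn [ -0.2  -0.1 -12. ] shift [-1.8 21.7 -0.5]
  turn [ -0.2  -0.1 -13.7] shift [-1.8 24.4 -0.5]
```

View pics/z10.png

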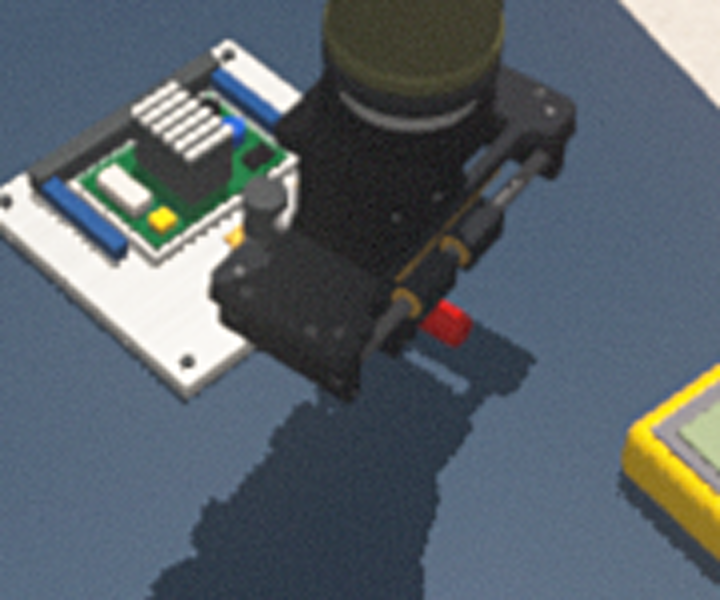

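The lever is turning with about 5.5 N, and the handle tip has moved to crop (455,330). I'll carry on round the arc.

step_arm:
  deltas:
    - [0,0,-1.7,-0.6,4,-0.2,0]
    - [0,0,-3.4,-1,7.5,-0.4,0]
    - [0,0,-5.1,-1.3,10.7,-0.5,0]
    - [0,0,-6.8,-1.6,13.4,-0.5,0]
    - [0,0,-8.6,-1.7,16.2,-0.5,0]
    - [0,0,-10.3,-1.8,18.9,-0.5,0]
    - [0,0,-12,-1.8,21.7,-0.5,0]
    - [0,0,-13.7,-1.8,24.4,-0.5,0]

```text
time: 18.75
position: [0.6439, -0.0317, 0.0296]
tool_rot: [-1.382, -2.818, 0.004]
ft_force: [-5.6, -2.0, 1.5]
grip_width: 0.005
```

```bash
python3 arc.py .018 .43 .46 .49 .52 .55 .58 .61 .64
```

```text
t 18.75 pos [ 0.6439 -0.0317  0.0296] yaw 0.6589 F [-5.65 -2.04  1.47] w 0.005 q [-0.3   0.49  0.39  1.67 -0.21  1.03  0.82]
  turn [-0.2 -0.1 -1.8] shift [-0.1  3.2 -0.4]
  turn [-0.2 -0.1 -3.5] shift [-0.5  5.9 -0.4]
  turn [-0.2 -0.1 -5.2] shift [-0.9  8.6 -0.4]
  turn [-0.2 -0.1 -6.9] shift [-1.1 11.4 -0.4]
  turn [-0.2 -0.1 -8.7] shift [-1.3 14.1 -0.4]
  turn [ -0.2  -0.1 -10.4] shift [-1.4 16.9 -0.4]
  turn [ -0.2  -0.1 -12.1] shift [-1.4 19.6 -0.4]
  turn [ -0.2  -0.1 -13.8] shift [-1.3 22.4 -0.4]
```

step_arm:
  deltas:
    - [0,0,-1.8,-0.1,3.2,-0.2,0]
    - [0,0,-3.5,-0.5,5.9,-0.4,0]
    - [0,0,-5.2,-0.9,8.6,-0.4,0]
    - [0,0,-6.9,-1.1,11.4,-0.4,0]
    - [0,0,-8.7,-1.3,14.1,-0.4,0]
    - [0,0,-10.4,-1.4,16.9,-0.4,0]
    - [0,0,-12.1,-1.4,19.6,-0.4,0]
    - [0,0,-13.8,-1.3,22.4,-0.4,0]

```text
time: 19.75
position: [0.6623, -0.0201, 0.0297]
tool_rot: [-1.034, -2.963, 0.006]
ft_force: [-5.3, -3.5, -0.1]
grip_width: 0.008
```

```bash
python3 arc.py .018 .67 .71 .75 .79 .83 .87 .91 .95
```

```text
t 19.75 pos [ 0.6623 -0.0201  0.0297] yaw 0.8991 F [-5.35 -3.46 -0.06] w 0.008 q [-0.27  0.51  0.33  1.62 -0.18  1.04  1.02]
  turn [-0.2 -0.1 -1.8] shift [ 0.1  3.6 -0.3]
  turn [-0.2 -0.1 -4.1] shift [-0.5  7.2 -0.3]
  turn [-0.2 -0.1 -6.4] shift [-0.8 10.9 -0.3]
  turn [-0.2 -0.1 -8.6] shift [-1.1 14.5 -0.3]
  turn [ -0.2  -0.1 -10.9] shift [-1.2 18.2 -0.4]
  turn [ -0.2  -0.1 -13.2] shift [-1.1 21.9 -0.4]
  turn [ -0.2  -0.1 -15.5] shift [-0.9 25.5 -0.4]
  turn [ -0.2  -0.1 -17.8] shift [-0.6 29.2 -0.4]
```

step_arm:
  deltas:
    - [0,0,-1.8,0,3.6,-0.2,0]
    - [0,0,-4.1,-0.5,7.2,-0.3,0]
    - [0,0,-6.4,-0.8,10.9,-0.3,0]
    - [0,0,-8.6,-1.1,14.5,-0.3,0]
    - [0,0,-10.9,-1.2,18.2,-0.4,0]
    - [0,0,-13.2,-1.1,21.9,-0.4,0]
    - [0,0,-15.5,-0.9,25.5,-0.4,0]
    - [0,0,-17.8,-0.6,29.2,-0.4,0]

```text
time: 20.75
position: [0.6815, 0.0011, 0.0298]
tool_rot: [-0.564, -3.088, 0.007]
ft_force: [-2.7, -4.4, -3.1]
grip_width: 0.002
```

```bash
python3 arc.py .018 .98 1.01 1.05 1.09 1.13 1.17 1.21 1.25;  python3 - <<'E'
from h import *
im=optics.get_image("side")[:,:,::-1]
cv2.imwrite("pics/z11.png",cv2.resize(im[150:300,220:400],None,fx=4,fy=4,interpolation=cv2.INTER_CUBIC))
E
```

```text
t 20.75 pos [0.6815 0.0011 0.0298] yaw 1.2093 F [-2.74 -4.38 -3.08] w 0.002 q [-0.24  0.54  0.27  1.57 -0.15  1.06  1.27]
  turn [-0.3 -0.1 -1.8] shift [ 0.5  3.7 -0.2]
  turn [-0.3 -0.1 -3.5] shift [ 0.1  6.4 -0.2]
  turn [-0.3 -0.1 -5.8] shift [-0.3 10.1 -0.2]
  turn [-0.3 -0.1 -8.1] shift [-0.6 13.8 -0.2]
  turn [ -0.3  -0.1 -10.4] shift [-0.7 17.4 -0.2]
  turn [ -0.3  -0.1 -12.6] shift [-0.7 21.1 -0.3]
  turn [ -0.3  -0.1 -14.9] shift [-0.5 24.8 -0.3]
  turn [ -0.3  -0.1 -17.2] shift [-0.2 28.4 -0.3]
```

View pics/z11.png

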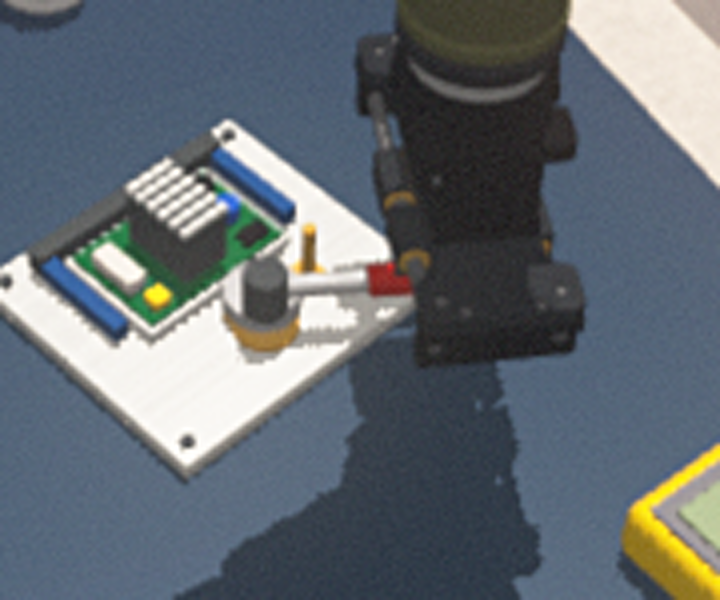

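The handle is well round, with the rod pointing right at crop (330,283) and the pin at (308,245). The board is undisturbed. Continuing.

step_arm:
  deltas:
    - [0,0,-1.8,0.3,3.7,-0.1,0]
    - [0,0,-3.5,0.1,6.4,-0.2,0]
    - [0,0,-5.8,-0.3,10.1,-0.2,0]
    - [0,0,-8.1,-0.6,13.8,-0.2,0]
    - [0,0,-10.4,-0.7,17.4,-0.2,0]
    - [0,0,-12.6,-0.7,21.1,-0.3,0]
    - [0,0,-14.9,-0.5,24.8,-0.3,0]
    - [0,0,-17.2,-0.2,28.4,-0.3,0]

```text
time: 21.8
position: [0.6932, 0.0275, 0.0307]
tool_rot: [0.097, 3.14, -0.006]
ft_force: [-0.1, -4.8, -4.0]
grip_width: 0.008
```

```bash
python3 arc.py .018 1.27 1.29 1.31 1.33 1.35 1.37 1.39 1.41;  python3 - <<'E'
from h import *
im=optics.get_image("side")[:,:,::-1]
cv2.imwrite("pics/z12.png",cv2.resize(im[170:260,240:360],None,fx=6,fy=6,interpolation=cv2.INTER_CUBIC))
E
```

```text
t 21.8 pos [0.6932 0.0275 0.0307] yaw 1.509 F [-0.09 -4.77 -3.98] w 0.008 q [-0.23  0.56  0.2   1.53 -0.12  1.06  1.51]
  turn [-0.2  0.  -1.2] shift [1.  1.8 0.6]
  turn [-0.2  0.  -2.3] shift [0.7 3.6 0.6]
  turn [-0.2  0.  -3.5] shift [0.4 5.4 0.6]
  turn [-0.2  0.  -4.6] shift [0.2 7.2 0.6]
  turn [-0.2  0.  -5.8] shift [-0.   9.1  0.6]
  turn [-0.2 -0.  -6.9] shift [-0.2 10.9  0.6]
  turn [-0.2 -0.  -8.1] shift [-0.3 12.7  0.6]
  turn [-0.2 -0.  -9.2] shift [-0.4 14.5  0.6]
```

View pics/z12.png

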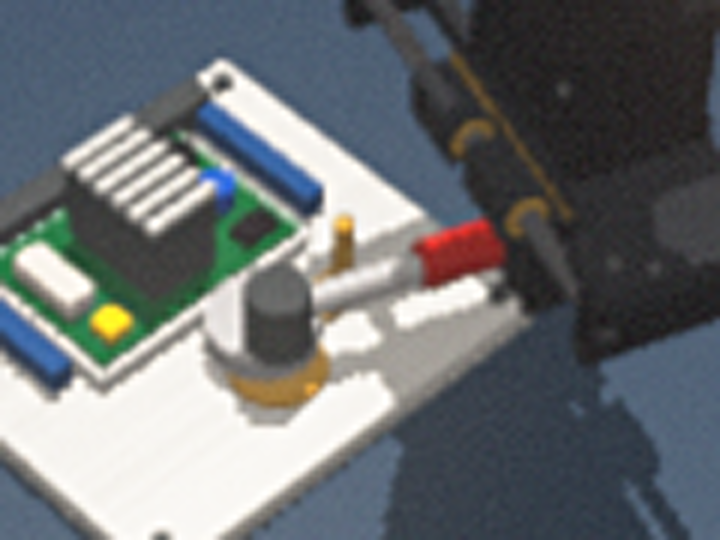

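step_arm:
  deltas:
    - [0,0,-1.2,0.8,1.8,0,0]
    - [0,0,-2.3,0.7,3.6,0,0]
    - [0,0,-3.5,0.4,5.4,0,0]
    - [0,0,-4.6,0.2,7.2,0,0]
    - [0,0,-5.8,0,9.1,0,0]
    - [0,0,-6.9,-0.2,10.9,0,0]
    - [0,0,-8.1,-0.3,12.7,0,0]
    - [0,0,-9.2,-0.4,14.5,0,0]

```text
time: 22.85
position: [0.6955, 0.0413, 0.0312]
tool_rot: [-0.153, 3.136, -0.007]
ft_force: [2.1, -6.2, -3.4]
grip_width: 0.002
```

```bash
python3 arc.py .018 1.42 1.43 1.445 1.46 1.475 1.49 1.50 1.51;  python3 - <<'E'
from h import *
im=optics.get_image("side")[:,:,::-1]
cv2.imwrite("pics/z13.png",cv2.resize(im[170:260,240:360],None,fx=6,fy=6,interpolation=cv2.INTER_CUBIC))
E
```

```text
t 22.85 pos [0.6955 0.0413 0.0312] yaw 1.6684 F [ 2.07 -6.2  -3.45] w 0.002 q [-0.22  0.56  0.17  1.53 -0.09  1.06  1.63]
  turn [-0.3  0.1 -0.7] shift [0.9 1.7 1.2]
  turn [-0.3  0.1 -1.2] shift [0.7 2.6 1.2]
  turn [-0.3  0.1 -2.1] shift [0.5 4.  1.2]
  turn [-0.3  0.1 -3. ] shift [0.3 5.3 1.2]
  turn [-0.3  0.1 -3.8] shift [0.1 6.7 1.2]
  turn [-0.3  0.1 -4.7] shift [-0.1  8.1  1.1]
  turn [-0.3  0.1 -5.2] shift [-0.2  9.   1.1]
  turn [-0.3  0.1 -5.8] shift [-0.3  9.9  1.1]
```

View pics/z13.png

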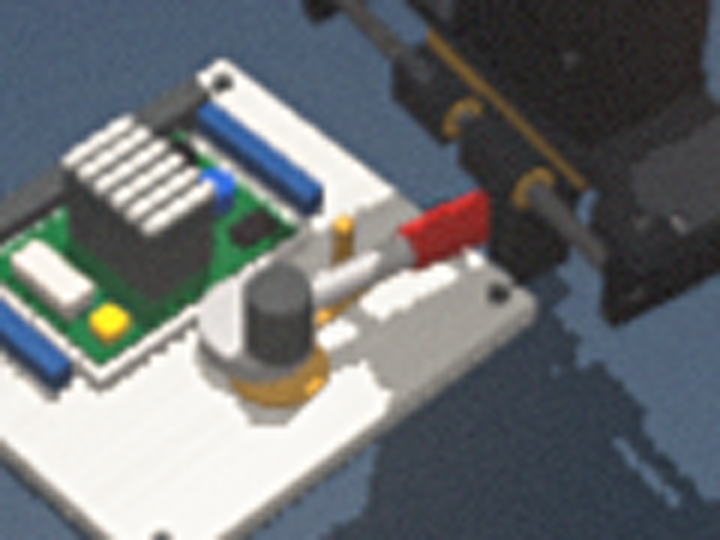

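The rod at crop (350,280) is coming close to the pin at (343,235). Smaller steps from here.

step_arm:
  deltas:
    - [0,0,-0.7,0.5,1.2,0,0]
    - [0,0,-1.2,0.5,2.4,0.3,0]
    - [0,0,-2.1,0.5,3.6,0.5,0]
    - [0,0,-3,0.3,4.8,0.5,0]
    - [0,0,-3.8,0.1,6,0.5,0]
    - [0,0,-4.7,0,7.2,0.5,0]
    - [0,0,-5.2,-0.2,8.4,0.5,0]
    - [0,0,-5.8,-0.3,9.5,0.5,0]

```text
time: 23.9
position: [0.696, 0.0503, 0.0313]
tool_rot: [-0.31, 3.122, -0.008]
ft_force: [4.3, -7.1, -3.0]
grip_width: 0.001
```

```bash
python3 arc.py .018 1.52 1.53 1.54 1.55 1.56 1.57 ;  python3 - <<'E'
from h import *
im=optics.get_image("side")[:,:,::-1]
cv2.imwrite("pics/z14.png",cv2.resize(im[170:260,240:360],None,fx=6,fy=6,interpolation=cv2.INTER_CUBIC))
E
```

```text
t 23.9 pos [0.696  0.0503 0.0313] yaw 1.769 F [ 4.34 -7.06 -2.99] w 0.001 q [-0.22  0.56  0.14  1.52 -0.08  1.06  1.71]
  turn [-0.3  0.2 -0.6] shift [0.8 1.9 1.3]
  turn [-0.3  0.2 -1.2] shift [0.7 2.8 1.3]
  turn [-0.3  0.2 -1.8] shift [0.5 3.7 1.3]
  turn [-0.3  0.2 -2.3] shift [0.4 4.6 1.3]
  turn [-0.3  0.2 -2.9] shift [0.2 5.6 1.3]
  turn [-0.3  0.2 -3.5] shift [0.1 6.5 1.3]
```

View pics/z14.png

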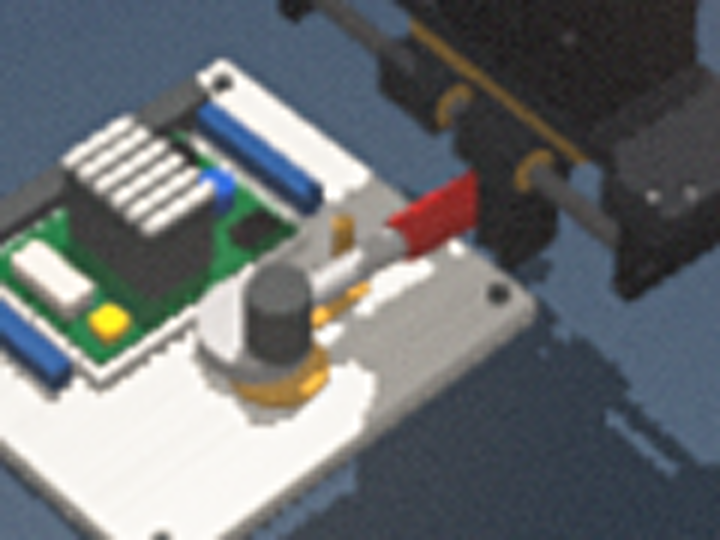

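step_arm:
  deltas:
    - [0,0,-0.6,0.3,1,0,0]
    - [0,0,-1.2,0.3,2,0,0]
    - [0,0,-1.8,0.3,3,0,0]
    - [0,0,-2.3,0.2,3.8,0,0]
    - [0,0,-2.9,0.2,4.6,0,0]
    - [0,0,-3.2,0.1,5.4,0,0]
    - [0,0,-3.5,0.1,6,0,0]
    - [0,0,-3.5,0.1,6,0,0]

```text
time: 24.95
position: [0.6957, 0.0567, 0.0315]
tool_rot: [-0.405, 3.109, -0.008]
ft_force: [5.8, -6.7, -3.7]
grip_width: 0.003
```

```bash
python3 arc.py .018 1.55 1.56 1.57 1.58 1.59 1.60 ;  python3 - <<'E'
from h import *
im=optics.get_image("side")[:,:,::-1]
cv2.imwrite("pics/z15.png",cv2.resize(im[170:260,240:360],None,fx=6,fy=6,interpolation=cv2.INTER_CUBIC))
E
```

```text
t 24.95 pos [0.6957 0.0567 0.0315] yaw 1.8301 F [ 5.79 -6.68 -3.73] w 0.003 q [-0.22  0.55  0.13  1.53 -0.07  1.06  1.76]
  turn [-0.3  0.3  1.2] shift [ 1.3 -1.6  1.5]
  turn [-0.3  0.3  0.6] shift [ 1.1 -0.7  1.5]
  turn [-0.3  0.3  0. ] shift [0.9 0.2 1.5]
  turn [-0.3  0.3 -0.6] shift [0.8 1.1 1.5]
  turn [-0.3  0.3 -1.1] shift [0.6 2.  1.5]
  turn [-0.3  0.3 -1.7] shift [0.4 2.9 1.5]
```

View pics/z15.png

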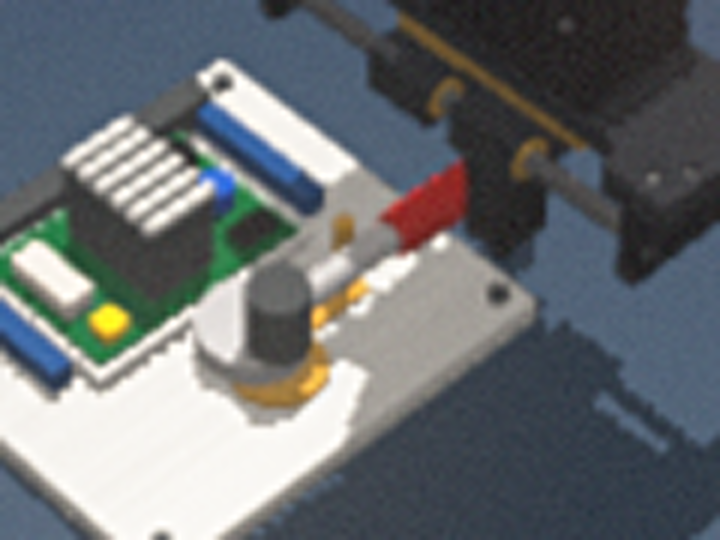

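step_arm:
  deltas:
    - [0,0,-0.5,0,0.7,0,0]
    - [0,0,-1,0,1.4,0,0]
    - [0,0,-1.5,0,2.1,0,0]
    - [0,0,-1.9,0,2.8,0,0]
    - [0,0,-2.3,0,3.4,0,0]
    - [0,0,-2.5,0,4,0,0]
    - [0,0,-2.5,0,4,0,0]
    - [0,0,-2.5,0,4,0,0]

```text
time: 26.0
position: [0.695, 0.0608, 0.0317]
tool_rot: [-0.473, 3.099, -0.008]
ft_force: [6.1, -4.9, -2.3]
grip_width: 0.004
```

```bash
cat > fy.py <<'E'
from h import *
import sys
go(P(1.6,.018),P(1.65,.018))
s=ctrl.get_state();R=Ro.from_rotvec(s["tool_rot"]);print("Ftool",R.inv().apply(s["ft_force"]).round(2))
im=optics.get_image("side")[:,:,::-1]
cv2.imwrite(f"pics/{sys.argv[1]}.png",cv2.resize(im[170:260,240:360],None,fx=6,fy=6,interpolation=cv2.INTER_CUBIC))
s=ctrl.get_state();R=Ro.from_rotvec(s["tool_rot"]);print("Ftool",R.inv().apply(s["ft_force"]).round(2),s["position"])
E
python3 fy.py z16
```

```text
t 26.0 pos [0.695  0.0608 0.0317] yaw 1.8738 F [ 6.14 -4.9  -2.29] w 0.004 q [-0.22  0.55  0.12  1.53 -0.07  1.06  1.79]
  turn [-0.3  0.3  0.8] shift [ 0.9 -1.2  1.7]
  turn [-0.3  0.3 -2.1] shift [0.  3.3 1.7]
Ftool [-4.39 -6.5   2.36]
Ftool [-3.16 -7.54  3.76] [0.69493163 0.06078351 0.03170069]
```

View pics/z16.png

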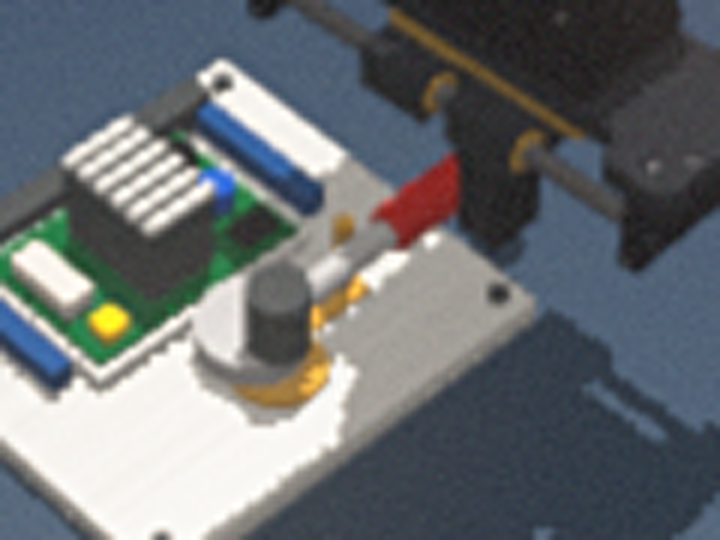

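step_arm:
  deltas:
    - [0,0,-0.4,0.2,0.6,0,0]
    - [0,0,-0.8,0.4,1.2,0,0]
    - [0,0,-1.1,0.5,1.8,0,0]
    - [0,0,-1.5,0.5,2.4,0,0]
    - [0,0,-1.9,0.5,3,0,0]
    - [0,0,-2.1,0.5,3.4,0,0]
    - [0,0,-2.1,0.5,3.4,0,0]
    - [0,0,-2.1,0.5,3.4,0,0]

```text
time: 27.05
position: [0.6951, 0.0607, 0.0319]
tool_rot: [-0.526, 3.088, -0.014]
ft_force: [9.7, -9.1, -5.1]
grip_width: 0.003
```

```bash
python3 fy.py z17
```

```text
t 27.05 pos [0.6951 0.0607 0.0319] yaw 1.9083 F [ 9.7  -9.07 -5.06] w 0.003 q [-0.21  0.55  0.11  1.53 -0.06  1.06  1.82]
  turn [-0.6  0.5  2.8] shift [ 1.  -1.   1.9]
  turn [-0.6  0.4 -0.1] shift [-0.   3.5  1.9]
Ftool [ -6.11 -11.72   5.23]
Ftool [ -5.1  -12.59   6.  ] [0.69504897 0.06069145 0.03190996]
```

View pics/z17.png

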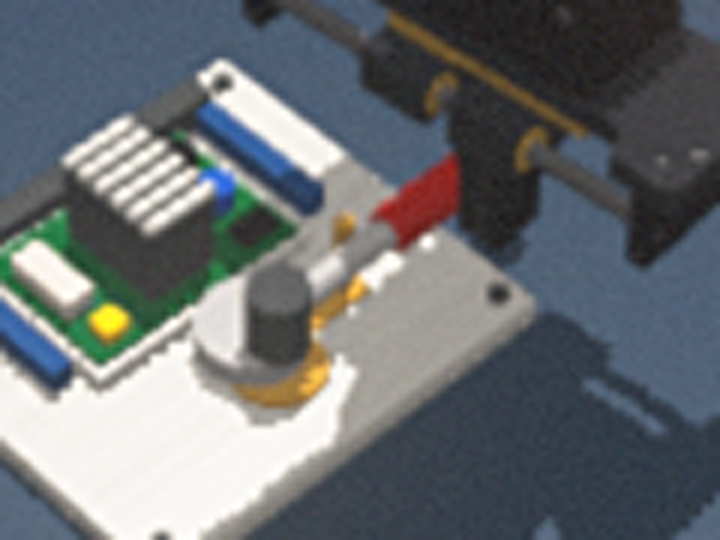

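The TCP didn't advance for the 3.4 mm commanded, and the push force rose from about 7 to 12 N. In the view the rod is against the pin at crop (343,230), and the angle is about 1.60 rad against 1.62 estimated from the pin. That is the stop, so I'll back off, lift and check.

step_arm:
  deltas:
    - [0,0,0,0,-3,0,0]
    - [0,0,0,0,-7,0,0]
    - [0,0,0,0,-12,0,0]
    - [0,0,0,0,-18,0,0]
    - [0,0,0,0,-24,0,0]
    - [0,0,0,0,-30,-5,0]
    - [0,0,0,0,-30,-20,0]
    - [0,0,0,0,-30,-40,0]

```text
time: 28.1
position: [0.6999, 0.0399, 0.0723]
tool_rot: [-0.535, 3.096, 0.0]
ft_force: [0.7, 0.6, 0.2]
grip_width: 0.007
```

step_arm:
  deltas:
    - [0,0,0,0,-10,-30,0]
    - [0,0,0,0,-20,-60,0]
    - [0,0,0,0,-40,-90,0]
    - [0,0,0,0,-70,-110,0]
    - [0,0,0,0,-100,-120,0]
    - [0,0,0,0,-130,-120,0]
    - [0,0,0,0,-150,-120,0]
    - [0,0,0,0,-150,-120,0]

```text
time: 29.1
position: [0.7503, -0.1036, 0.1915]
tool_rot: [-0.531, 3.096, -0.001]
ft_force: [0.4, 0.3, -0.7]
grip_width: 0.007
```

```bash
python3 - <<'E'
from h import *
go()
S=optics.get_calibration("side");T=optics.get_calibration("top")
im=optics.get_image("side")[:,:,::-1].copy();tp=optics.get_image("top")[:,:,::-1].copy()
cv2.imwrite("pics/side18.png",im);cv2.imwrite("pics/top18.png",tp)
s=6
a=cv2.resize(im[165:265,210:335],None,fx=s,fy=s,interpolation=cv2.INTER_CUBIC);cv2.imwrite("pics/sf18.png",a)
b=cv2.resize(tp[165:265,205:330],None,fx=s,fy=s,interpolation=cv2.INTER_CUBIC);cv2.imwrite("pics/tf18.png",b)
Lb=[(.05,.035,.02),(.05,-.035,.02),(-.05,-.035,.02),(-.05,.035,.02)]
print(((proj(S,W(FIX,Lb))-[210,165]+.5)*s-.5).round());print(((proj(T,W(FIX,Lb))-[205,165]+.5)*s-.5).round())
for th in (1.5,1.6,1.7):
    e=W(FIX,[(.125*np.sin(th),-.068-.125*np.cos(th),.042)]);print(th,((proj(S,e)-[210,165]+.5)*s-.5).round(),((proj(T,e)-[205,165]+.5)*s-.5).round())
E
```

```text
t 29.1 pos [ 0.7503 -0.1036  0.1915] yaw 1.9106 F [ 0.37  0.3  -0.71] w 0.007 q [-0.    0.57  0.17  1.18 -0.09  1.4   2.07]
[[366. 160.]
 [497. 263.]
 [286. 410.]
 [156. 298.]]
[[115. 203.]
 [284. 165.]
 [340. 404.]
 [169. 444.]]
1.5 [[731. 180.]] [[342. -47.]]
1.6 [[706. 161.]] [[311. -41.]]
1.7 [[679. 144.]] [[282. -32.]]
```

View pics/sf18.png

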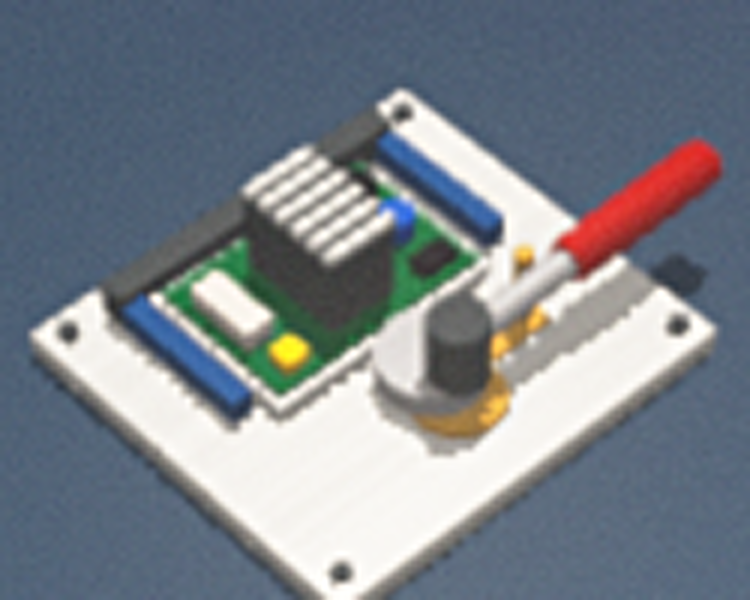

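View pics/tf18.png

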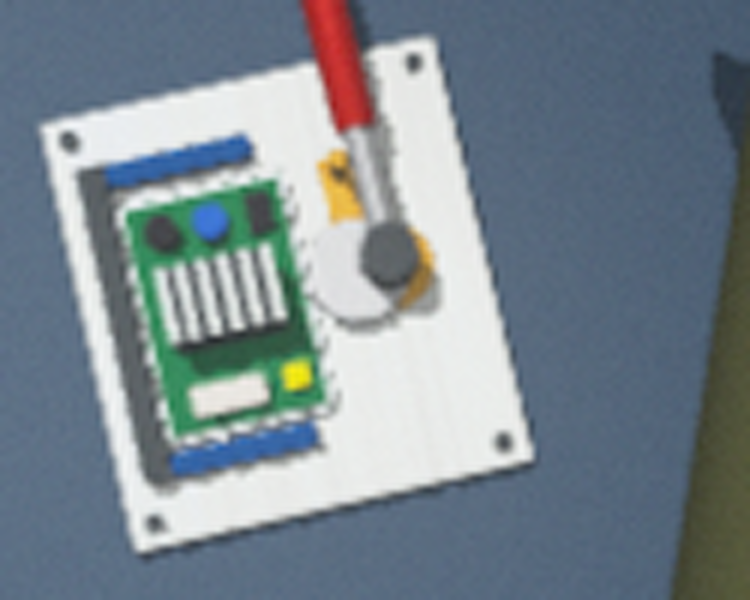

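Side and top views agree. The board lies flat, and its corners are near the y = 0 prediction (front corner about (280,412) against (286,410)). The handle tip at side crop (705,155) gives about 1.6 rad, and the rod edge touches the pin at top crop (350,170). The arm is clear, so I'm handing in.

```bash
python3 -c "
from bench import ctrl
print(ctrl.close_job())"
```

```text
the job is handed in; nothing more can be done
None
```

The power board is in the nest and clamped, the lever is on its stop, and I handed the job in at about 29 s of the 67 s. `close_job` reports no verdict, so everything below is from my own checks.

- **Board:** I gripped it by the heat sink with the fingertips about 24 mm above the underside, higher than the suggested grip point, to clear the parts around it. I lowered it until the weight came off the wrist (-3.7 to -0.1 N) and let go. In the last images it lies flat between the guides, with its corners about where a board at y = 0 against the back wall should be. I estimate this is good to about 2 mm. It sits slightly towards fixture -x, within the play the guides allow.
- **Lever:** I pushed it round with shut fingers at about 5 to 8 N. At the end, a further 3.4 mm of commanded push moved the tool by 0 mm and the push force rose to about 12.6 N, about 15 N in total. The lever angle there was about 1.60 rad, against about 1.62 rad estimated from the pin. After backing off, the images show the rod against the pin.
- **Disagreements:** A wrist-camera check of the board came out about 5 mm off because the arm had not settled; corrected for that, it agreed to about 1 mm. While the board was in the gripper, its corners in the side view were 1 to 2 pixels from where I predicted.
- **Not checked:** I did not press a second time to confirm the stop. I did not measure the meter, spool or screwdriver at the end, but the arm's path kept away from all three.

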